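Set the stop screw of an inclined jig with a setting block

ROBOT

A 6-joint arm with a two-finger parallel gripper is mounted at the origin on a cart in front of the work surface, level with it; the furniture and walls round the work are solid. World frame = base frame: x ahead of the robot, y to its left, z up, the work surface at z = 0. Lengths are in m, angles in rad, forces in N, time in s.
With the tool pointing down it reaches from about 0.35 to 0.775 m from the base axis. Payload 7.3 kg.
Tool frame: the origin (TCP) lies at the very end of the fingers, on their centre line; the grasp point (between the pads) lies 19 mm behind it (robot.grasp_offset is the distance from the TCP to the grasp point, in m); z points along the fingers, y is the line along which they close (so a half turn about z gives the same grasp; the last joint's range is limited). The gripper opens to 92 mm and grips with 3 to 60 N. Pads are 19 mm wide; open, the fingers measure 130 mm over their backs; the gripper's body (75 mm by 190 mm) begins 47 mm behind the grasp point.
Start: joints at [1.155, 0.342, 1.524, -0, 1.275, -0.146], TCP at [0.14, 0.506, 0.227] pointing down, gripper open.
Joint ranges: [-2.53, 2.53], [-0.77, 2.02], [0.04, 2.7], [-1, 4.14], [0.28, 2.66], [-3.11, 3.11]. Speed limits (rad/s): [2.57, 2.57, 3.14, 3.14, 3.14, 3.14].

INTERFACE

Orientations are given as [roll, pitch, yaw] about the fixed x, y, z axes, in that order (R = Rz(yaw) Ry(pitch) Rx(roll)).
In Python, from rig import robot gives the robot as it stands.
- The arm moves only by the tool send_rows, never from a script. Its argument "moves" is a list that holds one entry, the list of rows, each a list of 6 numbers: the shift along the world's x, y, z in cm, then the turn, a rotation vector about the world's x, y, z in rad. In form: [[[tx, ty, tz, wx, wy, wz], ...]]. A call has exactly 5 rows; each row shifts and turns the commanded pose from where the row before left it; what a row does not reach is not made up. A row lasts 1/10 s, in which the tool goes at most 50 mm and 8.59 degrees, less where a joint would pass 70% of its speed; a pose out of reach is approached as far as the arm can. A call with a gripper value outside its range is refused whole. "jaw" is the opening, from 0 (shut) to 1 (fully open), set as the call begins (left out, the last holds). The fingers move at their own pace and stop on an object; the grip force is fixed at half the most. Time passes only in rows, so rows that do not move let the fingers close, or fill a call up. It gives the time, the measured TCP pose, the force, the opening and the grip force at its end, in the units of the state.
- robot.sense(): the state, without advancing time (a new reading comes with each control period).
- robot.capture(name): name is "side" or "top"; returns the picture (420x560x3 uint8, blue, green, red); there is no depth.
- robot.camera_params(name): a dict with "camera_matrix" (3x3 intrinsics, pixels), "extrinsics" (4x4, takes a point from camera to world coordinates). Camera axes: x right, y up, looking along -z (the intrinsics and any distortion apply to the point x, -y, -z); pixel columns grow to the right and rows downward; lengths in m; the calibration is good to about 2 mm. A picture is of the moment at which its call begins. camera_params takes no time and is no camera call.
- robot.finish_job(): hands the job in; it is judged then, once.
Trained networks look in the newest picture that a camera, given by its name, has taken for a name from the list of things; names that differ only in an ending like _2 or _b are one class to them, and where a whole thing is asked for, a point or a joint stands for the part that bears it (a point fixed in the world has none). Each returns a list of dicts, best first, with "score" (0 to 1); they miss things now and then, are a little off and sometimes report something else, mostly with a low value. They report only what shows in the picture. A call takes as long as a camera call. They do not tell look-alikes from the thing itself.
- robot.search_frame(query, camera): "box" ([left, top, width, height] in pixels, round what is visible of it).
The state is a dict: "clock": time; "q": joint angles; "qvel": joint speeds; "joint_efforts": joint torques, N m; "tcp_pos": TCP position; "tcp_rot": TCP orientation; "ft_force": force on the tool from outside, world axes, zero at the start; "moment": the same for the moment, N m; "opening": opening from 0.0 (shut) to 1.0 (fully open); "grip_force": force on a finger pad.
Only numpy, scipy, OpenCV 4.12 (cv2) and the standard library are available. Lean on these libraries where they do the work, as an engineer would, in place of code of your own. Each camera call takes 0.05 s, during which the arm holds its last target. There are 200 camera calls.

TASK

Lay the steel setting block flat on the sloping bed of the jig, slide it under the stop foot until it lies along the lower fence and up against the end stop, and let go. Then take the orange driver from its stand and turn the brass stop screw clockwise until the red sprung foot just drags on the block: it should press lightly, its spring clearly not squeezed home. Finally stand the driver back in its stand, and leave the loupe, the dropper bottle and the green tape alone.

Things in the scene. Friction and masses are not known exactly. Their poses are not given: they have to be found in the camera images.
- bed: Dark steel bed of the grey and blue jig, 84 mm (its x) by 150 mm (its y), sloping 28 degrees down towards the robot; fixed. Origin: centre of its upper face. Axes: x up the slope, away from the robot; y level, to the left; z square to the face. Open at its right (-y) end, where the block goes in. The jig's grey foot plate below measures 115 x 160 mm.
- bed_seat (a point): Where the centre of the setting block belongs: in the bed's frame at x = 0, y = +2 mm, z = 12 mm (the block's centre when it lies flat on the bed against fence and end stop). Axes as the bed's.
- block_center (a point): Centre of the steel setting block, 30 mm (its x) by 120 mm (its y, long) by 24 mm (its z), 0.2 to 0.3 kg, lying flat on the bench at the start. Either end may go first. Take it across its 30 mm width near the end that stays outside, 25 to 40 mm from that end, so that the gripper keeps clear of the C-frame.
- screw_slot (a point): Centre of the slot's floor in the brass stop screw, 4 mm above point frame_top; its axis is the bed's z. The head is a round cup, 30 mm outside and 19 mm inside diameter, rim 8.5 mm above this point; in it lies a straight slot 5.6 mm wide, 19 mm long, 8 mm deep, along this point's x axis. The point turns with the screw; the head never moves along its axis.
- screw (a joint): Angle of the stop screw, rad, 0 to 2.4; it grows as the screw is turned clockwise seen from above (about the bed's -z); it starts between 0.03 and 0.55. A steep thread: 1 rad lowers the foot's spindle by 5 mm. It is stiff (0.05 N m) and stays where it is left.
- foot_face (a point): Centre of the underside of the red stop foot (15 mm across) under the arm, at x = 0, y = +35 mm of the bed's frame. With nothing beneath, it stands above the bed's face by 30 mm minus 5 mm per rad of the screw, so it meets the 24 mm block at a screw angle of 1.2 rad. z axis as the bed's.
- foot (a joint): How far the sprung foot is pushed up into its spindle, m: 0 free, 0.006 squeezed home. The spring is preloaded with 1.2 N and adds 1.2 N per mm. The setting is right between 0.0004 and 0.0028; above 0.0045 it is overtightened and the job spoilt.
- driver_grip (a point): Centre of the orange handle of the driver, 18 x 18 mm square (its x and y), 50 mm long (its z, from blade to handle end). The blade's tip is 78 mm below; a black collar 28 mm across, 5 mm thick, ends the handle 25 mm below. 70 g. At the start it stands upright in its stand, collar resting on the stand.
- driver_tip (a point): Centre of the end of the driver's flat blade: 16 mm wide (along its x, 13 mm at the very end), 3 mm thick (along its y, 2.2 mm at the very end) and 14 mm long; above it a round shank of 16 mm diameter up to the collar, 48 mm above the tip.
- stand: Grey block 60 x 60 x 55 mm high, fixed to the bench; origin at the centre of its underside. A 20 mm upright hole, 51 mm deep, in its middle takes the driver's blade and shank; with the collar down on the block the driver's tip is 7 mm above the bench.
- loupe: Black eye loupe, 37 mm across, 41 mm high, standing loose in front of the jig: leave alone.
- flux_bottle: Brown dropper bottle, 31 mm across, 81 mm high, loose behind: leave alone.
- tape_green: Roll of green tape, 78 x 84 x 20 mm, loose behind: leave alone.
- fence_edge (a point): Middle of the upper inner edge of the bright lower fence, in the bed's frame at x = -15.4, y = 0, z = 6 mm (axes as the bed's). The fence is 6 mm high and 6 mm thick and runs from y = -62 to +68 mm; the block's long side rests against it.
- end_stop (a point): Upper inner edge of the bright end stop at the bed's left end, in the bed's frame at x = 0, y = +62.4, z = 14 mm (axes as the bed's). The stop is 14 mm high and spans x = -15 to +19 mm; the block's end comes up against it.
- frame_top (a point): Top of the blue C-frame's arm, on the screw's axis: in the bed's frame x = 0, y = +35, z = 62 mm (axes as the bed's). The arm covers x = -22 to +42, y = 15 to 55, z = 40 to 62 mm; its column stands at x = 24 to 42, y = 10 to 60 mm, from the bed up.
Things that resemble listed ones, but are neither listed nor needed, are in the scene too. What is shaped like the part that bears driver_grip but pink or turquoise is not meant.

How it is judged:
On the way, in this order (a step that is already met when the one before it is completed fails the run):
1. the block lies seated on the bed under the foot and is let go, the foot still free (x of block_center in the frame of bed_seat between -0.004 and 0.005 m and y of block_center in the frame of bed_seat above -0.006 m and z of block_center in the frame of bed_seat below 0.002 m and angle between the y axis of block_center and the y axis of bed, either way round below 0.08 rad and contact force between the fingers and setting_block below 0.1 N and value of joint foot below 0.0003 m), for 0.2 s.
2. the driver's blade is in the screw's slot, the foot still free (distance between driver_tip and screw_slot below 0.006 m and angle between the z axis of driver_tip and the z axis of bed, either way round below 0.15 rad and angle between the x axis of driver_tip and the x axis of screw_slot, either way round below 0.3 rad and value of joint foot below 0.0003 m), for 0.1 s.
3. turned with the driver, the foot presses lightly on the block (distance between driver_tip and screw_slot below 0.01 m and value of joint foot between 0.0004 and 0.0028 m), for 0.2 s.
At the end, for the whole second after the job is handed in: Block flat on the bed (2 mm), straight (0.08 rad), at the fence (-4 to +5 mm) and end stop (6 mm); foot pushed in 0.4 to 2.8 mm by it; driver at rest upright (0.1 rad) in its stand, within 6 mm of the hole's axis, collar down within 5 mm (value of joint foot between 0.0004 and 0.0028 m and x of block_center in the frame of bed_seat between -0.004 and 0.005 m and y of block_center in the frame of bed_seat above -0.006 m and z of block_center in the frame of bed_seat below 0.002 m and angle between the y axis of block_center and the y axis of bed, either way round below 0.08 rad and horizontal distance between driver_tip and stand below 0.006 m and height (world z) of driver_tip below 0.012 m and angle between driver_tip's own z axis and vertical below 0.1 rad and linear speed of driver below 0.02 m/s); the robot touches nothing.
It fails at once if the foot's spring is squeezed nearly home (overtightened) (value of joint foot above 0.0045 m).
It fails at once if the loupe, the dropper bottle or the green tape is moved (distance of any of loupe, flux_bottle, tape_green from where it was at the start of the episode above 0.03 m).
It also fails if it takes over 66 s, if anything falls off the work surface, if the arm or the gripper's body presses on something with over 40 N, if the wrist force passes 120 N, or if a joint passes its speed limit or range.

## Working session

There is one attempt and no reset: what is moved stays moved. The work goes in short steps, Python scripts to look and compute and a tool call to move; the robot and the scene stay as the last step left them, time stands still between calls to the robot, and variables do not carry over. Pictures are saved under pics/ and viewed, at most 10 in all, crops included, and the job is handed in when it is done.

Besides the shell and the picture viewer there is one more tool, called after ">>>" as name(argument=value, ...) on one line, values as JSON. send_rows: Moves the arm, as the interface text tells. Its arguments: {"type":"object","properties":{"moves":{"type":"array","items":{"type":"array","items":{"type":"array","items":{"type":"number"}}}},"jaw":{"type":"number"}},"required":["moves"]}

```bash
mkdir -p pics; ls; python3 - <<'E'
from rig import robot
import cv2
for n in("side","top"):
    im=robot.capture(n); cv2.imwrite(f"pics/{n}0.png",im)
    p=robot.camera_params(n); print(n,p)
    for q in("bed","block_center","driver_grip","stand","screw_slot","loupe","flux_bottle","tape_green","end_stop","fence_edge","foot_face"):
        try: print(q,[(d["box"],round(d["score"],2)) for d in robot.search_frame(q,n)][:4])
        except Exception as e: print(q,e)
s=robot.sense();print(s["clock"],s["tcp_pos"],s["tcp_rot"],s["opening"])
E
```

```text
pics
side {'camera_matrix': array([[500.39602047,   0.        , 287.10356047],
       [  0.        , 500.39602047, 200.26041653],
       [  0.        ,   0.        ,   1.        ]]), 'extrinsics': array([[ 0.94849934,  0.17295853, -0.2653947 ,  0.30848927],
       [-0.3165897 ,  0.48859531, -0.8130471 , -0.92989069],
       [-0.01095283,  0.85519587,  0.51818922,  0.65950428],
       [ 0.        ,  0.        ,  0.        ,  1.        ]])}
bed [([238.4, 159.3, 54.3, 62.5], 0.87)]
block_center [([232.4, 263.9, 19.8, 51.1], 0.56)]
driver_grip [([287.2, 244.5, 11.4, 43.4], 0.81), ([326.2, 231.2, 13.7, 31.7], 0.79), ([331.8, 210.0, 15.0, 39.1], 0.77)]
stand [([312.7, 248.6, 38.6, 43.4], 0.7)]
screw_slot [([241.4, 159.8, 13.4, 10.2], 0.66)]
loupe [([202.6, 196.5, 15.0, 20.7], 0.63)]
flux_bottle [([345.6, 197.6, 10.8, 29.9], 0.77), ([240.4, 156.2, 51.3, 64.5], 0.16)]
tape_green [([365.2, 250.1, 40.8, 31.5], 0.57)]
end_stop [([240.7, 158.0, 49.0, 62.0], 0.75)]
fence_edge [([240.1, 156.4, 50.8, 65.0], 0.74)]
foot_face [([363.1, 248.9, 38.8, 31.6], 0.35)]
top {'camera_matrix': array([[496.5743
[... 353 characters left out ...]
  ,  0.        ,  0.        ,  1.        ]])}
bed [([215.4, 194.0, 66.2, 38.4], 0.73)]
block_center [([327.1, 258.6, 48.2, 20.8], 0.94)]
driver_grip [([362.9, 226.8, 31.3, 9.8], 0.65), ([325.0, 169.6, 11.2, 12.9], 0.49)]
stand [([347.7, 177.2, 33.6, 31.5], 0.84)]
screw_slot []
loupe [([219.9, 260.5, 17.6, 18.9], 0.61)]
flux_bottle [([287.2, 135.4, 15.8, 16.6], 0.68)]
tape_green [([346.2, 131.2, 35.7, 36.8], 0.73)]
end_stop [([214.7, 192.9, 65.3, 39.2], 0.81), ([287.1, 136.9, 16.0, 16.0], 0.69)]
fence_edge [([212.6, 193.2, 64.9, 38.9], 0.92), ([225.0, 213.2, 13.4, 17.4], 0.24)]
foot_face []
1.2 [0.1399277  0.50603206 0.22673704] [3.14149505e+00 3.14759526e-06 2.87177251e+00] 1.000938547276607
```

```bash
python3 - <<'E'
import cv2
a=cv2.imread("pics/top0.png")[120:300,190:410]; b=cv2.imread("pics/side0.png")[145:325,190:410]
cv2.imwrite("pics/t1.png",cv2.resize(a,(792,600)[:1]+(594,) if 0 else None,fx=3.3,fy=3.3,interpolation=cv2.INTER_CUBIC) if 0 else cv2.resize(a,None,fx=3.3,fy=3.3,interpolation=cv2.INTER_CUBIC))
cv2.imwrite("pics/s1.png",cv2.resize(b,None,fx=3.3,fy=3.3,interpolation=cv2.INTER_CUBIC))
E
```

```text
(no output)
```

View pics/t1.png

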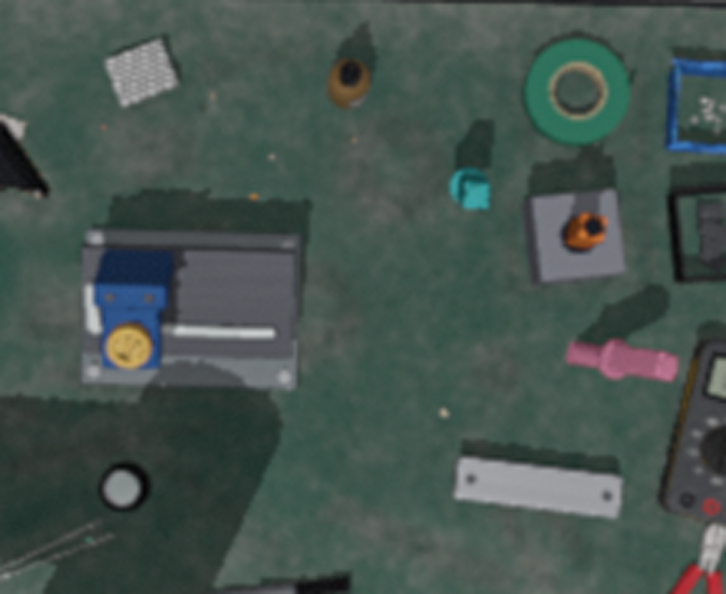

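View pics/s1.png

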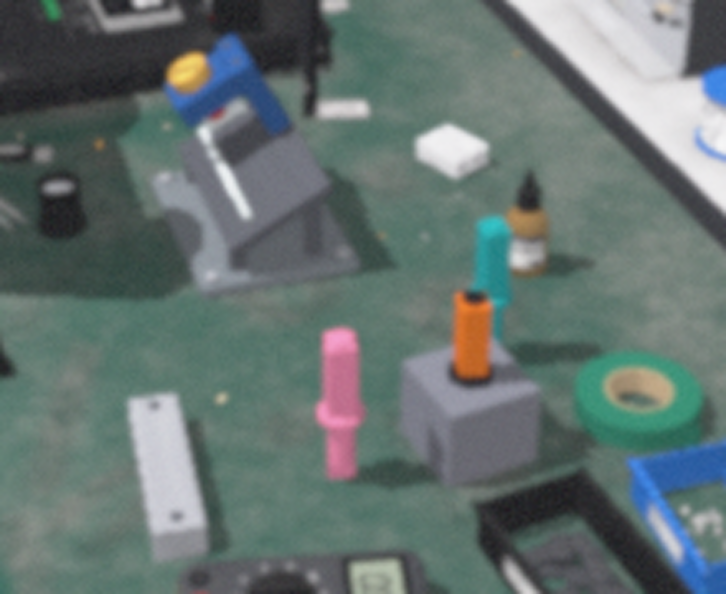

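```bash
python3 - <<'E'
import cv2,numpy as np
a=cv2.imread("pics/top0.png")[185:243,208:288]; b=cv2.imread("pics/side0.png")[150:240,230:302]
A=cv2.resize(a,None,fx=5,fy=5,interpolation=cv2.INTER_LANCZOS4);B=cv2.resize(b,None,fx=5,fy=5,interpolation=cv2.INTER_LANCZOS4)
c=cv2.imread("pics/top0.png")[170:215,340:390]; C=cv2.resize(c,None,fx=5,fy=5,interpolation=cv2.INTER_LANCZOS4)
out=np.zeros((530,770,3),np.uint8); out[:290,:400]=A; out[300:525,:250]=C; out[:450,405:765]=B
cv2.imwrite("pics/z1.png",out)
E
```

```text
(no output)
```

View pics/z1.png

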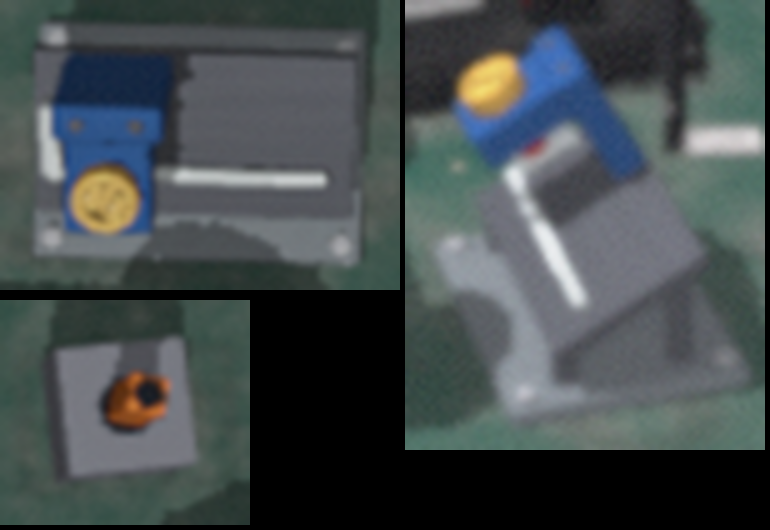

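```bash
cat > h.py <<'E'
import numpy as np,cv2
from rig import robot
from scipy.optimize import least_squares
from scipy.spatial.transform import Rotation as R
P={n:robot.camera_params(n) for n in("side","top")}
def proj(n,p):
    E=P[n]["extrinsics"];K=P[n]["camera_matrix"];c=(np.atleast_2d(p)-E[:3,3])@E[:3,:3]
    u=np.c_[c[:,0],-c[:,1],-c[:,2]]@K.T
    return u[:,:2]/u[:,2:]
def onz(n,px,z):
    E=P[n]["extrinsics"];K=P[n]["camera_matrix"];d=np.c_[np.atleast_2d(px),np.ones(len(np.atleast_2d(px)))]@np.linalg.inv(K).T
    d=(d*[1,-1,-1])@E[:3,:3].T;o=E[:3,3]
    return o+d*((z-o[2])/d[:,2:])
def bedR(yaw): return R.from_euler("z",yaw)*R.from_euler("y",-28,degrees=True)
E
python3 - <<'E'
from h import *
pts={"top":[((229,225),(0,35,74.5)),((273.4,221),(-18.4,-62,6)),((279,228.4),(-42,-75,0)),((215.6,227),(-42,75,0)),((280,196.6),(42,-75,0)),((221,231.4),(-22,55,62)),((238.4,231.4),(-22,15,62))],
"side":[((247.2,166.6),(0,35,74.5)),((264.4,210.4),(-18.4,-62,6)),((260,220.4),(-42,-75,0)),((290,201),(42,-75,0)),((245,188),(-42,75,0))]}
def f(v):
    out=[]
    for n,l in pts.items():
        b=np.array([x[1] for x in l])/1000; w=bedR(v[3]).apply(b)+v[:3]
        out.append((proj(n,w)-[x[0] for x in l]).ravel())
    return np.concatenate(out)
r=least_squares(f,[.5,.1,.05,0],loss="soft_l1");print("bed",r.x.round(4));print(f(r.x).reshape(-1,2).round(1).tolist())
im=cv2.imread("pics/top0.png");hsv=cv2.cvtColor(im,cv2.COLOR_BGR2HSV)
m=((hsv[...,2]>125)&(hsv[...,1]<50)).astype(np.uint8);m[:, :320]=0;m[:,385:]=0;m[:250]=0;m[290:]=0
c=max(cv2.findContours(m,0,1)[0],key=cv2.contourArea);rc=cv2.minAreaRect(c);w=onz("top",cv2.boxPoints(rc),.024);print("blk",w.round(4).tolist(),w.mean(0))
im=cv2.imread("pics/side0.png");hsv=cv2.cvtColor(im,cv2.COLOR_BGR2HSV)
q=np.array([[52,348],[183,338],[197,462],[68,475]])/5.+[340,170-60]
w=onz("top",q,.055);print("stand",w.round(4).tolist(),w.mean(0).round(4))
print("side check stand",proj("side",np.r_[w,[[*w.mean(0)[:2],.110]]]).round(1).tolist())
E
```

```text
bed [ 0.5772  0.0567  0.0571 -0.0216]
[[0.2, -0.3], [0.1, -0.4], [-0.3, 0.3], [0.1, -0.7], [0.0, -0.5], [-0.1, -0.6], [0.3, 0.0], [-0.8, -1.0], [0.3, 0.1], [-1.3, 0.5], [-0.0, -0.4], [-1.3, 1.3]]
blk [[0.4405, -0.1364, 0.024], [0.4697, -0.1397, 0.024], [0.4571, -0.2582, 0.024], [0.4279, -0.2547, 0.024]] [ 0.44880448 -0.19726929  0.024     ]
stand [[0.6568, -0.1851, 0.055], [0.6627, -0.2474, 0.055], [0.6039, -0.2542, 0.055], [0.5967, -0.1931, 0.055]] [ 0.63  -0.22   0.055]
side check stand [[337.2, 246.2], [352.9, 263.8], [325.9, 272.4], [310.7, 254.5], [332.7, 235.9]]
```

>>> send_rows(moves=[[[2.8,-3.26,0,0,0,-0.14],[2.8,-3.26,0,0,0,-0.14],[2.8,-3.26,0,0,0,-0.14],[2.8,-3.26,0,0,0,-0.14],[2.8,-3.26,0,0,0,-0.14]]])

```text
clock: 1.7
tcp_pos: [0.2807, 0.3417, 0.2269]
tcp_rot: [3.141, -0.0, 2.166]
ft_force: [0.8, 0.3, 0.5]
opening: 0.999
grip_force: 0.0
```

>>> send_rows(moves=[[[2.8,-3.26,0,0,0,-0.14],[2.8,-3.26,0,0,0,-0.14],[2.8,-3.26,0,0,0,-0.14],[2.8,-3.26,0,0,0,-0.14],[2.8,-3.26,0,0,0,-0.14]]])

```text
clock: 2.2
tcp_pos: [0.4209, 0.1785, 0.227]
tcp_rot: [3.141, -0.0, 1.466]
ft_force: [-0.2, 1.0, 1.3]
opening: 0.998
grip_force: 0.0
```

>>> send_rows(moves=[[[0.25,-4.1,0,0,0,0],[0.25,-4.1,0,0,0,0],[0.25,-4.1,0,0,0,0],[0.25,-4.1,0,0,0,0],[0.25,-4.1,0,0,0,0]]])

```text
clock: 2.7
tcp_pos: [0.4323, -0.0266, 0.2269]
tcp_rot: [3.141, 0.0, 1.472]
ft_force: [1.6, -0.2, -0.3]
opening: 1.0
grip_force: 0.0
```

>>> send_rows(moves=[[[0.25,-4.1,-2,0,0,0],[0.25,-4.1,-2,0,0,0],[0.25,-4.1,-2,0,0,0],[0.25,-4.1,-2,0,0,0],[0.25,-4.1,-2,0,0,0]]], jaw=0.7)

```text
clock: 3.2
tcp_pos: [0.4448, -0.2318, 0.1261]
tcp_rot: [3.141, 0.0, 1.472]
ft_force: [0.8, -0.3, 0.5]
opening: 0.706
grip_force: 0.0
```

>>> send_rows(moves=[[[0,0.1,-4.0,0,0,-0.007],[0,0.1,-4.0,0,0,0],[0,0,-2.5,0,0,0],[0,0,-1.1,0,0,0],[0,0,0,0,0,0]]])

```text
clock: 3.7
tcp_pos: [0.4444, -0.2276, 0.0097]
tcp_rot: [-3.14, -0.001, 1.465]
ft_force: [0.5, 0.6, 0.8]
opening: 0.698
grip_force: 0.0
```

>>> send_rows(moves=[[[0,0,0,0,0,0],[0,0,0,0,0,0],[0,0,0,0,0,0],[0,0,0,0,0,0],[0,0,0,0,0,0]]], jaw=0.2)

```text
clock: 4.2
tcp_pos: [0.4453, -0.2282, 0.0113]
tcp_rot: [3.14, 0.001, 1.465]
ft_force: [-0.6, 1.2, 4.8]
opening: 0.324
grip_force: 30.0
```

>>> send_rows(moves=[[[0,0,0,0,0,0],[0,0,1,0,0,0],[0,0,3,0,0,0],[0,0,4,0,0,0],[0,0,4,0,0,0]]])

```text
clock: 4.7
tcp_pos: [0.4441, -0.2275, 0.1319]
tcp_rot: [-3.14, -0.001, 1.465]
ft_force: [1.2, -0.7, -2.3]
opening: 0.328
grip_force: 30.0
```

```bash
cat >> h.py <<'E'
BED=np.array([.5772,.0567,.0571]);BR=bedR(-.0216)
def tcp_for(bx,by,bz): return BED+BR.apply(np.array([bx,by-31,bz+10.5])/1000)  # block offset from seat origin, underside height bz
def plan(target,rt=None):
    s=robot.sense();p=s["tcp_pos"];d=(np.array(target)-p)*100
    print("shift cm",d.round(2),"force",np.round(s["ft_force"],1))
    if rt is not None: print("turn",(rt*R.from_euler("xyz",s["tcp_rot"]).inv()).as_rotvec().round(4))
TR=BR*R.from_euler("z",np.pi/2)*R.from_euler("x",np.pi)
E
python3 - <<'E'
from h import *
for t in((3,-50,60),(3,-50,8),(0,-50,0),(0,2,0)): print(tcp_for(*t).round(4))
plan(tcp_for(3,-50,60),TR); print(BR.as_matrix().round(3))
E
```

```text
[ 0.545  -0.0236  0.1208]
[ 0.5694 -0.0242  0.0748]
[ 0.5705 -0.0242  0.0664]
[0.5716 0.0278 0.0664]
shift cm [10.09 20.39 -1.12] force [ 1.2 -0.7 -2.3]
turn [-0.0322 -0.4896  0.0824]
[[ 0.883  0.022 -0.469]
 [-0.019  1.     0.01 ]
 [ 0.469  0.     0.883]]
```

>>> send_rows(moves=[[[2.02,3.92,-0.22,-0.0064,-0.098,0.0165],[2.02,3.92,-0.22,-0.0064,-0.098,0.0165],[2.02,3.92,-0.22,-0.0064,-0.098,0.0165],[2.02,3.92,-0.22,-0.0064,-0.098,0.0165],[2.02,3.92,-0.22,-0.0064,-0.098,0.0165]]])

```text
clock: 5.2
tcp_pos: [0.5459, -0.0306, 0.1204]
tcp_rot: [2.647, 0.001, 1.549]
ft_force: [0.8, 0.4, -2.5]
opening: 0.322
grip_force: 30.0
```

>>> send_rows(moves=[[[0,0,0,0,0,0],[0.61,0,-1.15,0,0,0],[0.61,0,-1.15,0,0,0],[0.61,0,-1.15,0,0,0],[0.4,0,-0.75,0,0,0]]])

```text
clock: 5.7
tcp_pos: [0.5723, -0.0354, 0.087]
tcp_rot: [2.667, -0.007, 1.552]
ft_force: [-0.1, -0.2, -1.8]
opening: 0.321
grip_force: 30.0
```

```bash
python3 - <<'E'
from h import *
ims=[]
for n,(c,r) in {"top":(205,185),"side":(225,150)}.items():
    im=robot.capture(n); ims.append(cv2.resize(im[r:r+100,c:c+95],None,fx=4.2,fy=4.2,interpolation=cv2.INTER_CUBIC))
cv2.imwrite("pics/p2.png",np.hstack(ims))
plan(tcp_for(3,-58,8),TR)
for n in P: print(n,proj(n,[tcp_for(3,-58,8),robot.sense()["tcp_pos"]]).round(1).tolist())
E
```

```text
shift cm [-0.29  0.31 -1.21] force [ 0.4 -0.  -1.7]
turn [-0.0073 -0.0136 -0.0028]
side [[273.3, 207.6], [274.8, 203.4]]
top [[285.4, 215.0], [286.9, 213.4]]
```

View pics/p2.png

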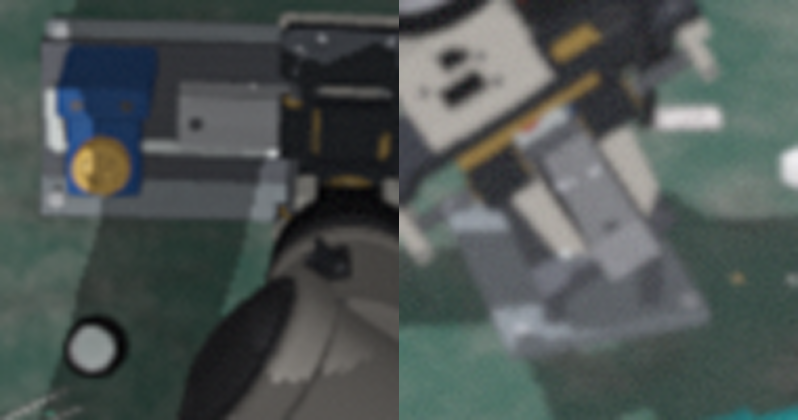

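```bash
python3 - <<'E'
from h import *
s=robot.sense()
for k in("clock","q","qvel","tcp_pos","tcp_rot","ft_force","moment","joint_efforts"):print(k,np.round(s[k],4))
E
```

```text
clock 5.8
q [-0.2601  0.4179  2.0023  0.4247  0.2836 -0.6219]
qvel [ 0.004  -0.0226  0.0221 -0.0033  0.0001  0.0037]
tcp_pos [ 0.5722 -0.0353  0.0869]
tcp_rot [ 2.6667 -0.007   1.5519]
ft_force [ 0.4025 -0.028  -1.7069]
moment [-0.1499  0.567   0.0089]
joint_efforts [-4.74000e-02 -4.06137e+01 -1.83499e+01  5.58800e-01 -1.94020e+00
  3.06000e-02]
```

>>> send_rows(moves=[[[0,0,0,-0.0025,0.053,-0.0015],[0,0,0,-0.0025,0.053,-0.0015],[-0.05,0.1,-0.5,0,0,0],[-0.05,0.1,-0.5,0,0,0],[-0.05,0.11,-0.47,0,0,0]]])

```text
clock: 6.3
tcp_pos: [0.569, -0.0312, 0.0719]
tcp_rot: [2.772, -0.0, 1.549]
ft_force: [-0.1, -0.0, -2.4]
opening: 0.324
grip_force: 30.0
```

```bash
python3 - <<'E'
from h import *
s=robot.sense()
for k in("clock","q","tcp_pos","tcp_rot","ft_force"):print(k,np.round(s[k],4))
plan(tcp_for(3,-58,5),R.from_rotvec([.0026,.12,0])*TR)
E
```

```text
clock 6.3
q [-0.2319  0.4563  1.9322  0.1961  0.3983 -0.3776]
tcp_pos [ 0.569  -0.0312  0.0719]
tcp_rot [ 2.7724e+00 -2.0000e-04  1.5492e+00]
ft_force [-0.0744 -0.0256 -2.422 ]
shift cm [ 0.16 -0.1   0.03] force [-0.1 -0.  -2.4]
turn [-0.0002  0.0005 -0.    ]
```

>>> send_rows(moves=[[[0.09,0,-0.09,0,0,0],[0.05,0,-0.09,0,0,0],[0.05,0,-0.09,0,0,0],[0,0,0,0,0,0],[0,0,0,0,0,0]]])

```text
clock: 6.8
tcp_pos: [0.572, -0.0315, 0.0703]
tcp_rot: [2.771, 0.0, 1.549]
ft_force: [-0.5, 0.0, -3.1]
opening: 0.324
grip_force: 30.0
```

>>> send_rows(moves=[[[0.05,0,-0.1,0,0,0],[0.05,0,-0.1,0,0,0],[0,0,0,0,0,0],[0,0,0,0,0,0],[0,0,0,0,0,0]]])

```text
clock: 7.3
tcp_pos: [0.5728, -0.0317, 0.0689]
tcp_rot: [2.771, 0.001, 1.549]
ft_force: [-6.1, -2.1, 6.9]
opening: 0.325
grip_force: 30.0
```

>>> send_rows(moves=[[[0,0,0,0,0,0],[0,0,0,0,0,0],[0,0,0,0,0,0],[0,0,0,0,0,0],[0,0,0,0,0,0]]], jaw=0.6)

```text
clock: 7.8
tcp_pos: [0.5731, -0.0314, 0.0682]
tcp_rot: [2.771, 0.0, 1.549]
ft_force: [-1.0, -0.3, 0.8]
opening: 0.598
grip_force: 0.0
```

>>> send_rows(moves=[[[-0.36,0,0.93,0,0,0],[-1.08,0,2.8,0,0,0],[-1.44,0,3.7,0,0,0],[-1.44,-2.5,3.7,0,0,0],[0,-5,0,0,-0.1,0]]])

```text
clock: 8.3
tcp_pos: [0.533, -0.0918, 0.1859]
tcp_rot: [2.687, -0.003, 1.557]
ft_force: [0.7, 0.9, -1.1]
opening: 0.604
grip_force: 0.0
```

>>> send_rows(moves=[[[0,-5,0,0,-0.1,0],[0,0,0,0,-0.17,0],[0,0,0,0,0,0],[0,0,0,0,0,0],[0,0,0,0,0,0]]], jaw=0)

```text
clock: 8.8
tcp_pos: [0.5338, -0.1146, 0.1791]
tcp_rot: [2.564, -0.028, 1.573]
ft_force: [-0.2, 0.3, 0.1]
opening: 0.215
grip_force: 0.0
```

```bash
python3 - <<'E'
from h import *
ims=[]
for n,(c,r) in {"top":(205,180),"side":(225,150)}.items():
    im=robot.capture(n); cv2.imwrite(f"pics/{n}3.png",im); ims.append(cv2.resize(im[r:r+95,c:c+95],None,fx=4.2,fy=4.2,interpolation=cv2.INTER_CUBIC))
cv2.imwrite("pics/p3.png",np.hstack(ims))
for n in P: print(n,proj(n,[BED+BR.apply(np.array([x,y,24])/1000) for y in(-58,-118) for x in(-15,15) ]).round(1).tolist())
s=robot.sense()
for k in("clock","q","tcp_pos","tcp_rot","ft_force"):print(k,np.round(s[k],4))
E
```

```text
side [[261.6, 203.4], [272.8, 196.1], [268.7, 217.3], [280.4, 209.7]]
top [[271.7, 222.5], [272.1, 210.7], [297.6, 223.5], [298.3, 211.7]]
clock 8.9
q [-0.5295  0.2083  2.0349  0.6775  0.4942 -1.0626]
tcp_pos [ 0.5339 -0.1144  0.1789]
tcp_rot [ 2.564  -0.0279  1.5737]
ft_force [-0.2546 -0.1142 -1.2152]
```

View pics/p3.png

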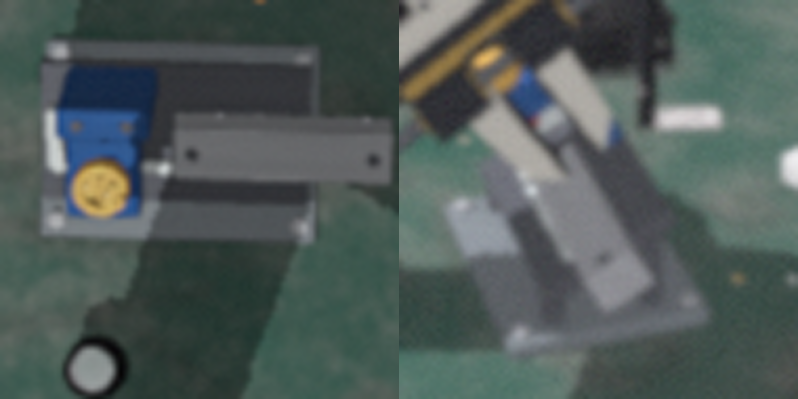

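```bash
python3 - <<'E'
from h import *
f=lambda *b:BED+BR.apply(np.array(b)/1000)
T2=R.from_rotvec([.0026,.12,0])*TR
plan(f(-3,-150,50),T2)
print(f(-3,-150,50),f(-3,-150,10),f(-3,-67,10))
E
```

```text
shift cm [ 1.4   2.17 -7.91] force [-0.3 -0.1 -1.2]
turn [-0.0258  0.2091 -0.0215]
[ 0.54784392 -0.09270081  0.09983896] [ 0.56661841 -0.0931064   0.06452106] [ 0.56841107 -0.01012576  0.06452106]
```

>>> send_rows(moves=[[[0.7,0.6,-1.0,-0.013,0.105,-0.011],[0.7,1.57,-1.0,-0.013,0.104,-0.01],[0,0,-2.9,0,0,0],[0,0,-3.0,0,0,0],[0.5,0,-0.9,0,0,0]]])

```text
clock: 9.4
tcp_pos: [0.5477, -0.0942, 0.0919]
tcp_rot: [2.729, -0.018, 1.56]
ft_force: [-0.2, 0.1, 0.5]
opening: -0.0
grip_force: 0.0
```

>>> send_rows(moves=[[[0.5,0,-0.9,0,0,0],[0.5,0,-0.9,0,0,0],[0.4,0,-0.8,0,0,0],[0,0,0,0,0,0],[0,0,0,0,0,0]]])

```text
clock: 9.9
tcp_pos: [0.5633, -0.0958, 0.069]
tcp_rot: [2.723, -0.016, 1.559]
ft_force: [-0.4, -0.4, 0.0]
opening: 0.004
grip_force: 0.0
```

```bash
python3 - <<'E'
from h import *
f=lambda *b:BED+BR.apply(np.array(b)/1000)
T2=R.from_rotvec([.0026,.12,0])*TR
plan(f(-3,-150,10),T2); s=robot.sense(); print(s["q"],s["tcp_pos"])
E
```

```text
shift cm [ 0.33  0.27 -0.44] force [-0.4 -0.4  0. ]
turn [-0.015   0.05   -0.0094]
[-0.39638445  0.45971603  1.9662171   0.47902771  0.36809894 -0.79977963] [ 0.56333565 -0.09576511  0.06895803]
```

>>> send_rows(moves=[[[0.33,0.27,-0.44,-0.015,0.05,-0.009],[0.02,1,0,0,0,0],[0.03,1.3,0,0,0,0],[0.02,1,0,0,0,0],[0.02,1,0,0,0,0]]])

```text
clock: 10.4
tcp_pos: [0.5677, -0.05, 0.0652]
tcp_rot: [2.772, 0.001, 1.549]
ft_force: [0.5, -2.1, 0.1]
opening: 0.004
grip_force: 0.8
```

>>> send_rows(moves=[[[0.02,0.8,0,0,0,0],[0.02,0.8,0,0,0,0],[0.02,0.8,0,0,0,0],[0.02,0.7,0,0,0,0],[0.0,0,0,0,0,0]]])

```text
clock: 10.9
tcp_pos: [0.5681, -0.0183, 0.0646]
tcp_rot: [2.773, -0.0, 1.55]
ft_force: [-0.5, -0.3, 0.3]
opening: 0.005
grip_force: 0.0
```

```bash
python3 - <<'E'
from h import *
f=lambda *b:BED+BR.apply(np.array(b)/1000)
T2=R.from_rotvec([.0026,.12,0])*TR
plan(f(-3,-67,10),T2); s=robot.sense(); print(s["q"])
E
```

```text
shift cm [ 0.03  0.81 -0.01] force [-0.5 -0.3  0.3]
turn [-0.0002 -0.     -0.0012]
[-0.20438884  0.46761054  1.94179791  0.18150342  0.37485613 -0.34093716]
```

>>> send_rows(moves=[[[0.0,0.15,0,0,0,0],[0.0,0.15,0,0,0,0],[0.0,0.15,0,0,0,0],[0.0,0.1,0,0,0,0],[0.0,0.1,0,0,0,0]]])

```text
clock: 11.4
tcp_pos: [0.5683, -0.0127, 0.0644]
tcp_rot: [2.773, 0.0, 1.549]
ft_force: [-0.8, -3.6, 2.2]
opening: 0.007
grip_force: 1.5
```

>>> send_rows(moves=[[[0.0,0.05,0,0,0,0],[0.0,0.05,0,0,0,0],[0.0,0.05,0,0,0,0],[0.0,0,0,0,0,0],[0.0,0,0,0,0,0]]])

```text
clock: 11.9
tcp_pos: [0.5683, -0.011, 0.0644]
tcp_rot: [2.773, -0.0, 1.55]
ft_force: [-0.0, -2.3, 1.1]
opening: 0.003
grip_force: 1.3
```

>>> send_rows(moves=[[[0.0,0.08,0,0,0,0],[0.0,0.08,0,0,0,0],[0.0,0.08,0,0,0,0],[0.0,0,0,0,0,0],[0.0,0,0,0,0,0]]])

```text
clock: 12.4
tcp_pos: [0.5683, -0.0098, 0.0644]
tcp_rot: [2.773, 0.001, 1.549]
ft_force: [-0.7, -11.1, 1.3]
opening: 0.008
grip_force: 5.4
```

```bash
python3 - <<'E'
from h import *
ims=[]
for n,(c,r) in {"top":(205,180),"side":(225,150)}.items():
    im=robot.capture(n); cv2.imwrite(f"pics/{n}4.png",im); ims.append(cv2.resize(im[r:r+95,c:c+95],None,fx=4.2,fy=4.2,interpolation=cv2.INTER_CUBIC))
cv2.imwrite("pics/p4.png",np.hstack(ims))
for n in P: print(n,proj(n,[BED+BR.apply(np.array([x,y,24])/1000) for y in(62,-58) for x in(-15,15) ]).round(1).tolist())
print(robot.sense()["tcp_pos"],robot.sense()["ft_force"])
E
```

```text
side [[249.1, 179.0], [259.4, 172.3], [261.6, 203.4], [272.8, 196.1]]
top [[219.8, 220.6], [219.6, 208.7], [271.7, 222.5], [272.1, 210.7]]
[ 0.56831413 -0.00977149  0.06442136] [ -1.14838812 -11.3115355    1.71368535]
```

View pics/p4.png

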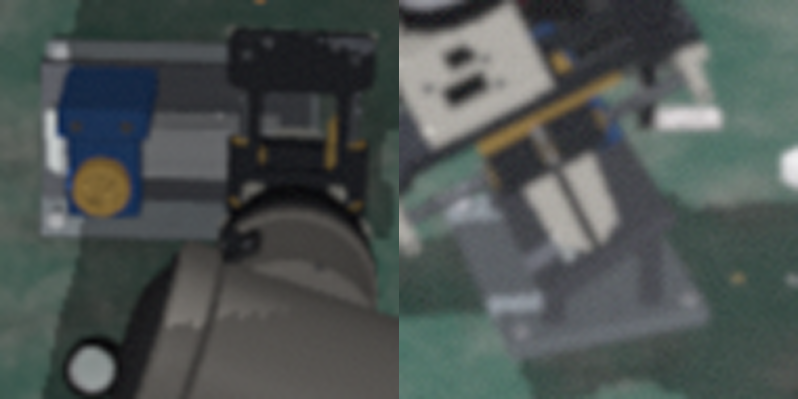

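>>> send_rows(moves=[[[0.0,-0.5,0,0,0,0],[0.0,-2.5,0,0,0,0],[-0.5,-4,1,0,0,0],[-1.4,-4,4,0,0.1,0],[0,-2,4.5,0,0.13,0]]])

```text
clock: 13.0
tcp_pos: [0.5509, -0.1255, 0.1377]
tcp_rot: [2.968, -0.002, 1.551]
ft_force: [2.0, 0.6, -0.7]
opening: 0.004
grip_force: 0.0
```

>>> send_rows(moves=[[[0,-4,2,0,0.13,0],[0,-4.5,0,0,0,0],[0,-4.5,0,0,0,0],[0,0,0,0,0,0],[0,0,0,0,0,0]]], jaw=0.5)

```text
clock: 13.5
tcp_pos: [0.5536, -0.2508, 0.1552]
tcp_rot: [3.082, -0.001, 1.554]
ft_force: [-0.1, 1.2, -0.1]
opening: 0.388
grip_force: 0.0
```

```bash
python3 - <<'E'
from h import *
I={}
for n in P:
    I[n]=robot.capture(n); cv2.imwrite(f"pics/{n}5.png",I[n])
f=lambda im,c,r,w,h,k:cv2.resize(im[r:r+h,c:c+w],(w*k,h*k),interpolation=cv2.INTER_CUBIC)
o=np.zeros((590,800,3),np.uint8)
a=f(I["top"],210,185,80,55,5);o[:275,:400]=a
b=f(I["side"],230,150,78,75,5);o[:375,405:795]=b
c=f(I["top"],216,212,26,26,11);o[285:571,:286]=c
c=f(I["side"],238,158,20,18,11);o[380:578,405:625]=c
cv2.imwrite("pics/p5.png",o)
s=robot.sense()
for k in("clock","q","tcp_pos","tcp_rot","ft_force"):print(k,np.round(s[k],4))
g=lambda *b:BED+BR.apply(np.array(b)/1000)
print("screw",proj("top",g(0,35,66)),proj("side",g(0,35,66)),g(0,35,66))
E
```

```text
clock 13.6
q [-0.5659  0.5219  1.4426  0.0356  1.1265 -0.5659]
tcp_pos [ 0.5539 -0.2492  0.1556]
tcp_rot [ 3.0815e+00 -8.0000e-04  1.5563e+00]
ft_force [-0.9032  0.52    0.0263]
screw [[229.60908882 223.04663983]] [[248.1962867  168.19707756]] [0.54697805 0.09236106 0.11537454]
```

View pics/p5.png

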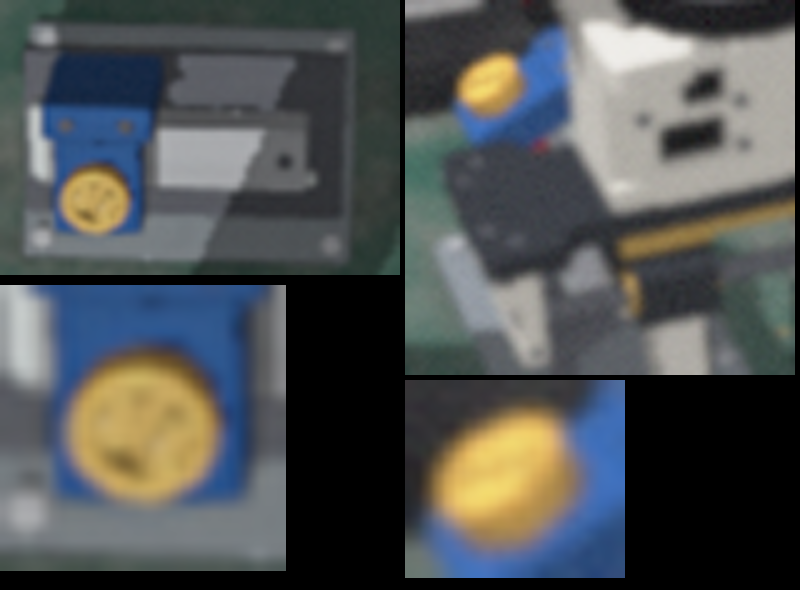

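```bash
cat > slot.py <<'E'
from h import *
import sys
o=[]
for n in ("top","side"):
    a=np.mean([robot.capture(n).astype(np.float32) for _ in range(12)],0)
    np.save(f"avg_{n}_{sys.argv[1]}.npy",a)
    # rectify bed plane z=74, +-20mm about screw, 0.1mm px; image right = bed -y, up = +x
    g=np.arange(-20,20,.1);yy,xx=np.meshgrid(-g,-g)
    w=BED+BR.apply(np.c_[xx.ravel(),35+yy.ravel(),np.full(xx.size,74.)]/1000)
    m=proj(n,w).reshape(400,400,2).astype(np.float32)
    r=cv2.remap(a,m[...,0],m[...,1],cv2.INTER_CUBIC)
    l=r.mean(2); l=np.clip((l-l[120:280,120:280].min())/(np.ptp(l[120:280,120:280]))*255,0,255).astype(np.uint8)
    o.append(np.vstack([np.clip(r,0,255).astype(np.uint8)[50:350],cv2.cvtColor(l,8)[50:350]]))
cv2.imwrite(f"pics/slot_{sys.argv[1]}.png",np.hstack(o)[:, :800])
E
python3 slot.py a
```

```text
(no output)
```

View pics/slot_a.png

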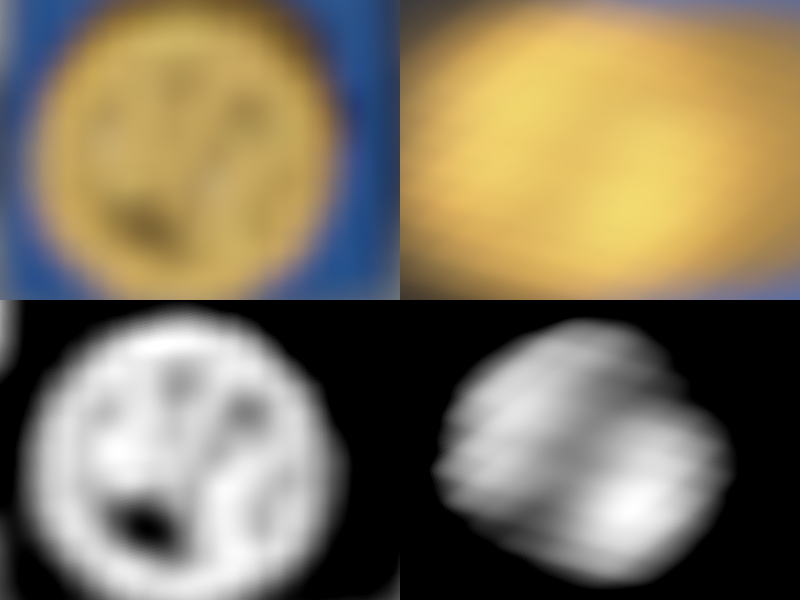

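```bash
python3 - <<'E'
from h import *
im=cv2.imread("pics/side0.png").astype(int)
print(proj("side",[[.63,-.22,.11],[.63,-.22,.06]]).round(1))
print(im[238:256,322:345].mean(0).astype(int).tolist())
g=lambda *b:BED+BR.apply(np.array(b)/1000)
print("tipcal", proj("side",[[.5683,-.0193,.0644]]))
im=cv2.imread("pics/top0.png");hs=cv2.cvtColor(im,40)
print(((hs[...,0]<18)&(hs[...,1]>140))[184:200,356:378].astype(int))
E
```

```text
[[332.7 235.9]
 [331.7 256.9]]
[[126, 127, 116], [126, 128, 118], [127, 128, 118], [125, 126, 119], [117, 123, 131], [98, 117, 161], [69, 113, 194], [48, 112, 211], [41, 110, 209], [39, 105, 201], [38, 103, 196], [39, 102, 194], [39, 102, 194], [38, 102, 194], [44, 103, 194], [66, 108, 185], [100, 117, 161], [128, 128, 125], [137, 131, 95], [132, 127, 89], [123, 121, 95], [115, 116, 98], [108, 111, 95]]
tipcal [[271.28365981 208.80444313]]
[[0 0 0 0 0 0 0 0 0 0 0 0 0 0 0 0 0 0 0 0 0 0]
 [0 0 0 0 0 0 0 0 0 0 1 1 1 0 0 0 0 0 0 0 0 0]
 [0 0 0 0 0 0 0 0 1 1 1 1 1 0 0 1 1 0 0 0 0 0]
 [0 0 0 0 0 0 0 1 1 1 1 1 0 0 0 0 1 0 0 0 0 0]
 [0 0 0 0 0 0 1 1 1 1 1 0 0 0 0 0 0 0 0 0 0 0]
 [0 0 0 0 0 0 1 1 1 1 1 1 0 0 0 0 0 0 0 0 0 0]
 [0 0 0 0 0 0 1 1 1 1 1 1 0 0 0 1 0 0 0 0 0 0]
 [0 0 0 0 0 0 1 1 1 1 1 1 1 1 1 1 1 0 0 0 0 0]
 [0 0 0 0 0 0 1 1 1 1 1 1 1 1 1 1 0 0 0 0 0 0]
 [0 0 0 0 0 0 1 1 1 1 1 1 1 1 1 0 0 0 0 0 0 0]
 [0 0 0 0 0 0 1 1 1 1 1 1 1 0 0 0 0 0 0 0 0 0]
 [0 0 0 0 0 0 0 0 0 0 0 0 0 0 0 0 0 0 0 0 0 0]
 [0 0 0 0 0 0 0 0 0 0 0 0 0 0 0 0 0 0 0 0 0 0]
 [0 0 0 0 0 0 0 0 0 0 0 0 0 0 0 0 0 0 0 0 0 0]
 [0 0 0 0 0 0 0 0 0 0 0 0 0 0 0 0 0 0 0 0 0 0]
 [0 0 0 0 0 0 0 0 0 0 0 0 0 0 0 0 0 0 0 0 0 0]]
```

```bash
python3 - <<'E'
from h import *
plan([.630,-.220,.140],R.from_euler("xyz",[np.pi,0,1.40]))
E
```

```text
shift cm [ 7.57  3.08 -1.62] force [-0.3  0.3  0.6]
turn [ 0.0065  0.0612 -0.1554]
```

>>> send_rows(moves=[[[2.57,1.08,0,0.0022,0.02,-0.052],[2.5,1,0,0.0022,0.02,-0.052],[2.5,1,0,0.0022,0.021,-0.052],[0,0,-1.62,0,0,0],[0,0,0,0,0,0]]], jaw=0.5)

```text
clock: 15.3
tcp_pos: [0.6293, -0.2188, 0.1373]
tcp_rot: [-3.137, -0.001, 1.401]
ft_force: [-0.7, 0.3, -1.0]
opening: 0.5
grip_force: 0.0
```

```bash
python3 - <<'E'
from h import *
plan([.630,-.220,.067],R.from_euler("xyz",[np.pi,0,1.40]));print(robot.sense()["opening"])
im=robot.capture("side");cv2.imwrite("pics/side6.png",im)
print(robot.search_frame("driver_grip","side")[:3])
E
```

```text
shift cm [ 0.07 -0.12 -7.03] force [-0.7  0.3 -1. ]
turn [-0.0019 -0.004  -0.0007]
0.5003590787608876
[{'box': [292.8, 289.6, 15.8, 24.9], 'score': 0.71}, {'box': [283.8, 245.6, 42.9, 19.3], 'score': 0.66}, {'box': [241.1, 159.9, 48.9, 62.7], 'score': 0.58}]
```

>>> send_rows(moves=[[[0.07,-0.12,-2,0,0,0],[0,0,-2,0,0,0],[0,0,-1.5,0,0,0],[0,0,-1.45,0,0,0],[0,0,0,0,0,0]]])

```text
clock: 15.9
tcp_pos: [0.6294, -0.2211, 0.0689]
tcp_rot: [-3.139, -0.001, 1.399]
ft_force: [0.8, 0.4, 0.0]
opening: 0.494
grip_force: 0.0
```

>>> send_rows(moves=[[[0,0,0,0,0,0],[0,0,0,0,0,0],[0,0,0,0,0,0],[0,0,0,0,0,0],[0,0,0,0,0,0]]], jaw=0)

```text
clock: 16.4
tcp_pos: [0.631, -0.2213, 0.0712]
tcp_rot: [3.14, 0.0, 1.4]
ft_force: [-0.4, -0.2, 2.8]
opening: 0.193
grip_force: 30.0
```

```bash
python3 - <<'E'
from h import *
s=robot.sense()
for k in("clock","q","tcp_pos","tcp_rot","ft_force","moment","opening","grip_force"):print(k,np.round(s[k],4))
E
```

```text
clock 16.4
q [-4.5180e-01  7.4220e-01  1.2778e+00  1.0000e-04  1.1204e+00 -2.8060e-01]
tcp_pos [ 0.631  -0.2213  0.0712]
tcp_rot [3.1404e+00 3.0000e-04 1.3995e+00]
ft_force [-0.4338 -0.1837  2.8237]
moment [-0.0715  0.1178 -0.0081]
opening 0.1929
grip_force 29.9993
```

>>> send_rows(moves=[[[0,0,1,0,0,0],[0,0,2.5,0,0,0],[0,0,2.5,0,0,0],[0,0,3,0,0,0],[0,0,2.5,0,0,0]]])

```text
clock: 16.9
tcp_pos: [0.6308, -0.2211, 0.1877]
tcp_rot: [3.14, 0.0, 1.399]
ft_force: [0.4, 0.5, -0.8]
opening: 0.192
grip_force: 30.0
```

```bash
python3 - <<'E'
from h import *
s=robot.sense();p=s["tcp_pos"];print(p,s["tcp_rot"],s["ft_force"],s["opening"])
t=p-[0,0,.063]
c=proj("side",[t,t+[0,0,.014],t+[0,0,.048],p]);print(c.round(1).tolist())
a=np.mean([robot.capture("side").astype(float) for _ in range(6)],0)
c0=int(round(c[0][0]));r0=int(round(c[3][1]));r1=int(c[0][1])+4
g=a.astype(int);np.save("drv.npy",a)
for r in range(r0,r1): print(r,[tuple(v) for v in g[r,c0-8:c0+9:1].tolist()] if 0 else g[r,c0-9:c0+10].sum(1).tolist())
E
```

```text
[ 0.63080396 -0.22112085  0.18772855] [3.14031460e+00 2.58926138e-04 1.39949078e+00] [ 0.42751743  0.529549   -0.82504896] 0.19188289062205088
[[333.6, 229.7], [333.8, 223.5], [334.5, 208.1], [334.9, 201.0]]
201 [392, 423, 446, 466, 460, 425, 367, 322, 322, 328, 336, 337, 332, 334, 322, 304, 292, 322, 393]
202 [355, 390, 414, 428, 421, 395, 346, 320, 325, 332, 334, 328, 334, 331, 324, 309, 294, 320, 383]
203 [340, 362, 383, 388, 372, 341, 320, 312, 326, 333, 332, 334, 333, 331, 327, 309, 293, 311, 359]
204 [347, 357, 354, 338, 311, 294, 287, 306, 328, 326, 326, 328, 328, 326, 322, 300, 282, 286, 330]
205 [354, 350, 321, 285, 250, 247, 261, 294, 314, 322, 318, 319, 314, 311, 298, 279, 256, 259, 302]
206 [351, 335, 293, 240, 203, 209, 242, 270, 291, 300, 298, 294, 289, 279, 265, 240, 223, 242, 292]
207 [339, 320, 277, 218, 188, 195, 223, 244, 261, 264, 255, 257, 250, 240, 224, 209, 201, 240, 300]
208 [335, 318, 279, 228, 199, 190, 206, 219, 229, 223, 222, 214, 212, 211, 195, 191, 205, 261, 318]
209 [337, 324, 294, 249, 215, 196, 202, 213, 212, 206, 196, 197, 200, 199, 190, 200, 235, 29
[... 1607 characters left out ...]

226 [211, 210, 211, 233, 274, 335, 385, 412, 419, 424, 423, 418, 397, 350, 286, 236, 224, 238, 258]
227 [210, 211, 219, 233, 276, 332, 378, 404, 411, 418, 413, 408, 384, 336, 273, 228, 222, 224, 238]
228 [214, 216, 219, 236, 276, 324, 363, 388, 388, 391, 389, 379, 353, 306, 251, 226, 212, 215, 219]
229 [214, 222, 221, 235, 267, 308, 338, 351, 356, 353, 350, 335, 311, 272, 239, 221, 217, 210, 210]
230 [218, 220, 221, 233, 263, 286, 307, 315, 315, 305, 305, 291, 263, 237, 224, 225, 214, 213, 210]
231 [218, 219, 218, 232, 243, 264, 275, 273, 271, 266, 257, 254, 240, 226, 220, 218, 218, 214, 212]
232 [222, 219, 218, 219, 227, 241, 246, 247, 242, 235, 237, 233, 234, 227, 217, 220, 213, 214, 212]
```

```bash
cat >> h.py <<'E'
L=63.
def drv(phi,x,y,z): # tip at bed x,y,z mm; returns TCP pos, rot
    return BED+BR.apply(np.array([x,y,z+L])/1000), BR*R.from_euler("z",phi)*R.from_euler("x",np.pi)
def tip():
    s=robot.sense();r=R.from_euler("xyz",s["tcp_rot"])
    t=BR.inv().apply(s["tcp_pos"]+r.apply([0,0,L/1000])-BED)*1000
    rb=BR.inv()*r; ang=(rb*R.from_euler("x",np.pi).inv()).as_rotvec()
    print("clk",round(s["clock"],2),"tip bed mm",t.round(2),"rot",ang.round(3),"F bed",BR.inv().apply(s["ft_force"]).round(2),"M bed",BR.inv().apply(s["moment"]).round(3),"open",round(s["opening"],3),"q",np.round(s["q"],2))
    return t
E
python3 - <<'E'
from h import *
p,r=drv(.86,-.3,36.2,96); plan(p,r); print(p)
# brass centre in top/side avg, plane 74.5
for n in P:
    a=np.load(f"avg_{n}_a.npy").astype(np.uint8);h=cv2.cvtColor(a,40)
    m=((h[...,0]>12)&(h[...,0]<32)&(h[...,1]>100)&(h[...,2]>110)).astype(np.uint8)
    c=proj(n,p*0+BED+BR.apply([0,.035,.0745]))[0].astype(int);k=np.zeros_like(m);k[c[1]-14:c[1]+14,c[0]-14:c[0]+14]=1
    ct=max(cv2.findContours(m*k,0,1)[0],key=cv2.contourArea);print(n,cv2.boundingRect(ct),cv2.fitEllipse(ct),proj(n,BED+BR.apply([0,.035,.0745])))
E
```

```text
shift cm [-12.69  31.53   1.34] force [ 0.2  1.1 -0.7]
turn [ 0.1249 -0.4805 -0.5502]
[0.50308847 0.0945095  0.19734783]
side (240, 160, 13, 12) ((246.4918975830078, 166.0080108642578), (9.728950500488281, 12.399463653564453), 58.3545036315918) [[246.37119764 165.59884896]]
top (223, 219, 13, 12) ((228.59568786621094, 224.38914489746094), (11.580235481262207, 12.0037202835083), 96.52645111083984) [[229.21628086 224.7167327 ]]
```

>>> send_rows(moves=[[[0,0,3,0,0,0],[-1.59,3.94,0.17,0.0156,-0.06,-0.0688],[-1.59,3.94,0.17,0.0156,-0.06,-0.0688],[-1.59,3.94,0.17,0.0156,-0.06,-0.0688],[-1.59,3.94,0.17,0.0156,-0.06,-0.0688]]])

```text
clock: 17.7
tcp_pos: [0.5655, -0.0621, 0.2207]
tcp_rot: [2.932, -0.133, 1.133]
ft_force: [1.0, 0.5, -0.8]
opening: 0.198
grip_force: 30.0
```

>>> send_rows(moves=[[[-1.59,3.94,0.17,0.0156,-0.06,-0.0688],[-1.59,3.94,0.17,0.0156,-0.06,-0.0688],[-1.59,3.94,0.17,0.0156,-0.06,-0.0688],[-1.59,3.94,0.17,0.0156,-0.06,-0.0688],[0,0,0,0,0,0]]])

```text
clock: 18.2
tcp_pos: [0.5028, 0.0899, 0.2267]
tcp_rot: [2.767, -0.297, 0.91]
ft_force: [0.4, -0.3, -1.1]
opening: 0.192
grip_force: 30.0
```

```bash
python3 - <<'E'
from h import *
tip();p,r=drv(.86,.3,36.0,96); plan(p,r)
E
```

```text
clk 18.2 tip bed mm [ 12.39  31.68 121.95] rot [0.007 0.014 0.875] F bed [-0.2  -0.3  -1.18] M bed [-0.109  0.471  0.022] open 0.192 q [ 0.05  0.09  1.96 -0.05  0.62  0.8 ]
shift cm [ 0.08  0.44 -2.9 ] force [ 0.4 -0.3 -1.1]
turn [ 0.0057 -0.0151 -0.0133]
```

>>> send_rows(moves=[[[0.2,0.22,-1.3,0.0029,-0.0076,-0.0067],[0.22,0.22,-1.3,0.0029,-0.0076,-0.0067],[0.22,0,-1.3,0,0,0],[0,0,0,0,0,0],[0,0,0,0,0,0]]])

```text
clock: 18.7
tcp_pos: [0.5131, 0.0902, 0.1889]
tcp_rot: [2.756, -0.311, 0.897]
ft_force: [-0.8, 0.1, -1.4]
opening: 0.196
grip_force: 30.0
```

```bash
python3 - <<'E'
from h import *
t=tip();p,r=drv(.86,.3,36.0,84); plan(p,r)
o=[]
for n in P:
    a=np.mean([robot.capture(n).astype(np.float32) for _ in range(6)],0)
    w=BED+BR.apply(t/1000); c=proj(n,w)[0];print(n,"tip",c.round(1),"slot top",proj(n,BED+BR.apply([.0003,.036,.074]))[0].round(1))
    x,y=(int(c[0])-18,int(c[1])-28);o.append(cv2.resize(np.clip(a[y:y+55,x:x+36],0,255).astype(np.uint8),None,fx=10.8,fy=10.8,interpolation=cv2.INTER_CUBIC));print(x,y)
cv2.imwrite("pics/h1.png",np.hstack(o))
E
```

```text
clk 18.7 tip bed mm [ 4.73 31.92 83.84] rot [-0.004 -0.     0.858] F bed [-1.38  0.12 -0.91] M bed [-0.066  0.425  0.075] open 0.196 q [ 0.05  0.16  2.01 -0.08  0.48  0.85]
shift cm [-0.38  0.4  -0.19] force [-0.8  0.1 -1.4]
turn [0.0017 0.0016 0.0033]
side tip [246.3 162.2] slot top [246.5 165.5]
228 134
top tip [230.2 224.7] slot top [228.8 224.5]
212 196
```

View pics/h1.png

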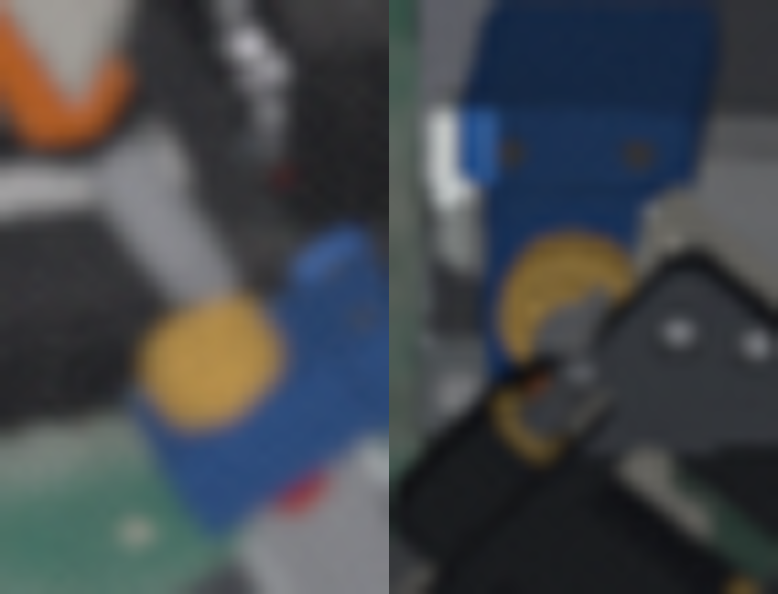

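>>> send_rows(moves=[[[-0.2,0.2,-0.1,0,0,0],[-0.18,0.2,-0.09,0.0017,0.0016,0.0033],[0,0,0,0,0,0],[0,0,0,0,0,0],[0,0,0,0,0,0]]])

```text
clock: 19.8
tcp_pos: [0.5093, 0.0948, 0.1877]
tcp_rot: [2.757, -0.313, 0.9]
ft_force: [-1.2, 0.1, -0.9]
opening: 0.198
grip_force: 30.0
```

```bash
python3 - <<'E'
from h import *
for i in range(4): t=tip(); robot.capture("top")
p,r=drv(.86,.3,36.0,84); plan(p,r)
print(proj("top",p+r.apply([0,0,.063])),proj("side",p+r.apply([0,0,.063])))
E
```

```text
clk 19.8 tip bed mm [ 0.78 36.63 84.52] rot [-0.    -0.002  0.86 ] F bed [-1.51  0.06 -0.23] M bed [-0.08   0.497  0.05 ] open 0.198 q [ 0.06  0.16  2.02 -0.08  0.48  0.85]
clk 19.85 tip bed mm [ 0.74 36.61 84.52] rot [-0.    -0.002  0.86 ] F bed [-0.55 -0.07 -0.38] M bed [-0.126  0.504 -0.016] open 0.194 q [ 0.06  0.16  2.02 -0.08  0.48  0.86]
clk 19.9 tip bed mm [ 0.76 36.6  84.51] rot [-0.    -0.002  0.86 ] F bed [ 0.16 -0.02 -0.83] M bed [-0.07   0.484  0.016] open 0.193 q [ 0.06  0.16  2.02 -0.08  0.48  0.85]
clk 19.95 tip bed mm [ 0.75 36.56 84.52] rot [-0.    -0.002  0.86 ] F bed [-0.46  0.41 -1.  ] M bed [-0.089  0.436  0.084] open 0.194 q [ 0.06  0.16  2.02 -0.08  0.48  0.85]
shift cm [-0.01 -0.06 -0.06] force [-0.4 -0.2 -0.8]
turn [-0.0004  0.0019 -0.0002]
[[228.31276769 226.47120976]] [[244.32395537 162.41418256]]
```

```bash
python3 - <<'E'
from h import *
t=tip();a=np.mean([robot.capture("side").astype(np.float32) for _ in range(6)],0)
f=lambda z:proj("side",BED+BR.apply(np.array([t[0],t[1],z])/1000))[0]
d=f(t[2])-f(t[2]+30);s=np.linalg.norm(d)/30;d/=np.linalg.norm(d);n=np.array([-d[1],d[0]])
print("scale px/mm",s,"n",n,"tip",f(t[2]))
k=np.arange(-10,10.1,1)
for z in(6,12,20,28):
    q=(f(t[2]+z)+k[:,None]*n).astype(np.float32)[None]
    v=cv2.remap(a,q[...,0],q[...,1],cv2.INTER_LINEAR)[0];print(z,v.astype(int).tolist() if z==12 else v.sum(1).astype(int).tolist())
k=np.arange(-8,10);q=(f(t[2])+k[:,None]*d).astype(np.float32)[None];print("axial",cv2.remap(a,q[...,0],q[...,1],1)[0].astype(int).tolist())
E
```

```text
clk 20.0 tip bed mm [ 0.74 36.59 84.51] rot [-0.    -0.002  0.86 ] F bed [-0.71 -0.16 -0.54] M bed [-0.069  0.46   0.072] open 0.195 q [ 0.06  0.16  2.02 -0.08  0.48  0.85]
scale px/mm 0.3842198576766723 n [-0.81856343  0.57441615] tip [244.31358164 162.0424705 ]
6 [178, 183, 181, 177, 185, 228, 300, 355, 381, 385, 379, 346, 278, 197, 157, 146, 145, 138, 131, 129, 128]
12 [[55, 52, 52], [56, 52, 52], [56, 53, 53], [57, 53, 53], [60, 58, 57], [75, 74, 73], [102, 99, 99], [124, 121, 119], [135, 130, 129], [138, 133, 132], [136, 132, 131], [129, 125, 124], [110, 106, 105], [79, 77, 77], [61, 58, 59], [54, 52, 53], [54, 51, 51], [51, 49, 50], [46, 44, 44], [48, 47, 47], [49, 47, 47]]
20 [157, 158, 168, 177, 194, 242, 317, 374, 401, 413, 410, 389, 329, 248, 186, 166, 165, 164, 162, 164, 160]
28 [161, 206, 297, 389, 420, 400, 382, 393, 410, 417, 413, 391, 336, 258, 190, 164, 158, 158, 159, 158, 156]
axial [[140, 135, 134], [140, 135, 134], [140, 136, 135], [138, 134, 132], [135, 130, 129], [131, 127, 126], [127, 123, 123], [116, 117, 119], [98, 111, 122], [81, 121, 146], [75, 131, 164], [73, 136, 172], [74, 138, 176], [74, 140, 178], [75, 141, 178], [75, 142, 180], [75, 142, 180], [77, 138, 173]]
```

>>> send_rows(moves=[[[0,-0.1,-0.28,0,0,0],[0.01,-0.1,-0.28,0,0,0],[0,0,0,0,0,0],[0,0,0,0,0,0],[0,0,0,0,0,0]]])

```text
clock: 20.8
tcp_pos: [0.5094, 0.0928, 0.182]
tcp_rot: [2.757, -0.313, 0.9]
ft_force: [-0.6, 0.1, -0.2]
opening: 0.194
grip_force: 30.0
```

```bash
python3 - <<'E'
from h import *
t=tip();o=[]
for n in ("side","top"):
    a=np.mean([robot.capture(n).astype(np.float32) for _ in range(8)],0);b=np.load(f"avg_{n}_a.npy")
    w=BED+BR.apply(t/1000);c=proj(n,w)[0];print(n,c.round(1))
    M=np.float32([[20,0,0],[0,20,0]]);x,y=(236,150) if n=="side" else (219,214)
    M[:,2]=-20*np.array([x,y])
    A=[cv2.warpAffine(i,M,(390,295),flags=cv2.INTER_CUBIC) for i in (a,b)]
    for i in A:
        for q,col in((c,(0,0,255)),(proj(n,BED+BR.apply([0,.0355,.0745]))[0],(0,255,0))): cv2.circle(i,tuple(np.int32((q-[x,y])*20)),3,col,-1)
    o.append(np.vstack(A))
cv2.imwrite("pics/h2.png",np.clip(np.hstack(o),0,255).astype(np.uint8))
E
```

```text
clk 20.8 tip bed mm [-1.78 34.62 79.5 ] rot [-0.    -0.002  0.86 ] F bed [-0.61  0.13  0.09] M bed [-0.118  0.452  0.055] open 0.194 q [ 0.05  0.17  2.03 -0.08  0.46  0.85]
side [244.7 164.5]
top [229.2 226.4]
```

View pics/h2.png

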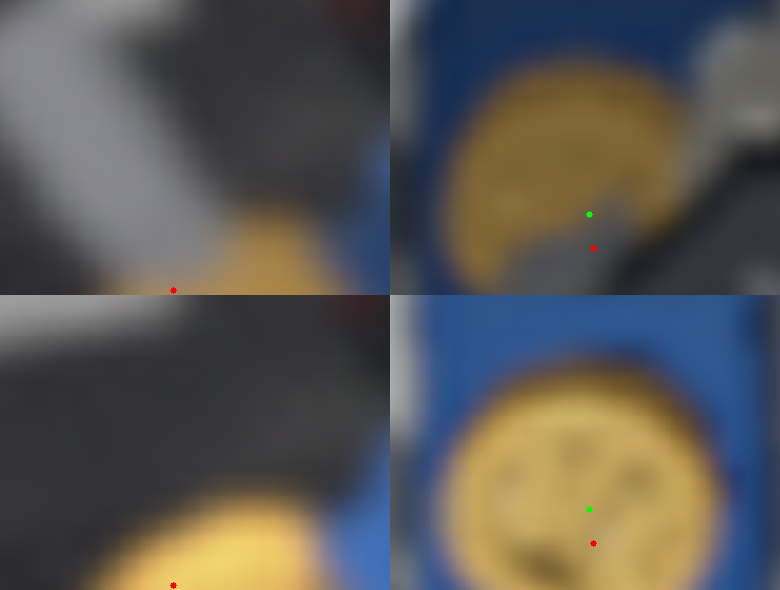

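>>> send_rows(moves=[[[0.02,-0.11,0.01,0,0,0],[0.1,0,-0.2,0,0,0],[0.1,0,-0.2,0,0,0],[0,0,0,0,0,0],[0,0,0,0,0,0]]])

```text
clock: 22.1
tcp_pos: [0.5115, 0.0916, 0.178]
tcp_rot: [2.757, -0.313, 0.9]
ft_force: [0.5, 0.9, -0.8]
opening: 0.192
grip_force: 30.0
```

```bash
python3 -c "from h import *;tip()"
```

```text
clk 22.1 tip bed mm [-1.76 33.53 74.91] rot [-0.    -0.002  0.86 ] F bed [ 0.07  0.87 -0.97] M bed [-0.073  0.431  0.052] open 0.192 q [ 0.05  0.18  2.03 -0.08  0.45  0.84]
```

>>> send_rows(moves=[[[0.1,0,-0.18,0,0,0],[0,0,0,0,0,0],[0.05,0,-0.09,0,0,0],[0,0,0,0,0,0],[0,0,0,0,0,0]]])

```text
clock: 22.6
tcp_pos: [0.5132, 0.0917, 0.1755]
tcp_rot: [2.757, -0.313, 0.9]
ft_force: [1.2, 1.8, -0.4]
opening: 0.197
grip_force: 30.0
```

```bash
python3 -c "from h import *;tip()"
```

```text
clk 22.6 tip bed mm [-1.42 33.66 71.96] rot [-0.    -0.002  0.86 ] F bed [ 0.86  1.83 -0.87] M bed [0.11  0.185 0.028] open 0.197 q [ 0.05  0.18  2.03 -0.08  0.44  0.85]
```

>>> send_rows(moves=[[[0.06,0.08,0.03,0,0,0],[0,0,0,0,0,0],[0.05,0,-0.09,0,0,0],[0,0,0,0,0,0],[0,0,0,0,0,0]]])

```text
clock: 23.1
tcp_pos: [0.5139, 0.0924, 0.1745]
tcp_rot: [2.758, -0.312, 0.9]
ft_force: [-0.9, 0.2, -1.3]
opening: 0.193
grip_force: 30.0
```

```bash
python3 -c "from h import *;tip()"
```

```text
clk 23.1 tip bed mm [-1.38 34.35 70.74] rot [-0.    -0.001  0.86 ] F bed [-1.39  0.21 -0.77] M bed [-0.05   0.625  0.071] open 0.193 q [ 0.05  0.19  2.03 -0.08  0.44  0.85]
```

>>> send_rows(moves=[[[0.05,0,-0.09,0,0,0],[0,0,0,0,0,0],[0.05,0,-0.09,0,0,0],[0,0,0,0,0,0],[0,0,0,0,0,0]]])

```text
clock: 23.6
tcp_pos: [0.5149, 0.0924, 0.1727]
tcp_rot: [2.758, -0.312, 0.9]
ft_force: [-0.7, -0.2, -1.9]
opening: 0.193
grip_force: 30.0
```

```bash
python3 -c "from h import *;tip()"
```

```text
clk 23.6 tip bed mm [-1.33 34.4  68.7 ] rot [-0.    -0.001  0.86 ] F bed [-1.54 -0.17 -1.37] M bed [-0.101  0.832  0.103] open 0.193 q [ 0.05  0.19  2.03 -0.08  0.43  0.85]
```

>>> send_rows(moves=[[[-0.06,0,-0.03,0,0,0],[0,0,0,0,0,0],[0.07,0,-0.13,0,0,0],[0,0,0,0,0,0],[0,0,0,0,0,0]]])

```text
clock: 24.1
tcp_pos: [0.5154, 0.0925, 0.1714]
tcp_rot: [2.757, -0.313, 0.9]
ft_force: [-0.5, -0.1, -0.8]
opening: 0.194
grip_force: 30.0
```

```bash
python3 -c "
from h import *
tip()
for i in range(3): robot.capture('side');tip()"
```

```text
clk 24.1 tip bed mm [-1.45 34.46 67.35] rot [-0.    -0.002  0.86 ] F bed [-0.85 -0.15 -0.51] M bed [-0.174  0.621  0.052] open 0.194 q [ 0.05  0.19  2.03 -0.08  0.43  0.85]
clk 24.15 tip bed mm [-1.5  34.45 67.33] rot [-0.    -0.002  0.86 ] F bed [-1.01 -0.29 -0.42] M bed [-0.181  0.637 -0.012] open 0.196 q [ 0.05  0.19  2.03 -0.08  0.43  0.85]
clk 24.2 tip bed mm [-1.5  34.42 67.34] rot [-0.    -0.002  0.86 ] F bed [-1.15  0.66 -1.26] M bed [-0.16   0.56   0.082] open 0.196 q [ 0.05  0.19  2.03 -0.08  0.43  0.85]
clk 24.25 tip bed mm [-1.45 34.43 67.38] rot [-0.    -0.002  0.86 ] F bed [-0.83 -1.31 -2.06] M bed [-0.181  0.569  0.058] open 0.199 q [ 0.05  0.19  2.03 -0.08  0.43  0.85]
```

>>> send_rows(moves=[[[-0.0235,0.0005,0.044,0,0,0],[0,0,0,0,0,0],[0.0235,0,-0.044,-0.047,0.001,0.088],[0,0,0,-0.047,0.001,0.088],[0,0,0,0,0,0]]])

```text
clock: 24.75
tcp_pos: [0.5154, 0.0925, 0.1716]
tcp_rot: [2.705, -0.233, 1.091]
ft_force: [0.2, 0.5, 0.1]
opening: 0.194
grip_force: 30.0
```

```bash
cat >> h.py <<'E'
def mom(n=6):
    m=[];f=[]
    for _ in range(n):
        robot.capture("side");s=robot.sense();m.append(BR.inv().apply(s["moment"]));f.append(BR.inv().apply(s["ft_force"]))
    tip();print("mean M",np.mean(m,0).round(3),"F",np.mean(f,0).round(2),"sd Mz",np.std([a[2] for a in m]).round(3))
E
python3 -c "from h import *;mom()"
```

```text
clk 25.05 tip bed mm [-1.44 34.46 67.42] rot [-1.000e-03 -2.000e-03  1.058e+00] F bed [ 0.04 -0.27 -0.61] M bed [-0.053  0.431  0.046] open 0.197 q [ 0.05  0.19  2.03 -0.08  0.43  0.65]
mean M [-0.038  0.455  0.04 ] F [-0.09  0.28 -0.59] sd Mz 0.016
```

>>> send_rows(moves=[[[0,0,0,-0.047,0.001,0.088],[0,0,0,0,0,0],[0,0,0,0,0,0],[0,0,0,0,0,0],[0,0,0,0,0,0]]])

```text
clock: 25.55
tcp_pos: [0.5153, 0.0925, 0.1714]
tcp_rot: [2.687, -0.19, 1.181]
ft_force: [-0.9, -0.1, -0.8]
opening: 0.191
grip_force: 30.0
```

```bash
python3 -c "from h import *;mom(5)"
```

```text
clk 25.8 tip bed mm [-1.6  34.45 67.37] rot [-1.000e-03 -2.000e-03  1.159e+00] F bed [ 0.27 -0.08  0.32] M bed [-0.079  0.471  0.055] open 0.196 q [ 0.05  0.19  2.03 -0.08  0.43  0.55]
mean M [-0.085  0.423  0.056] F [ 0.05 -0.16 -0.65] sd Mz 0.019
```

>>> send_rows(moves=[[[0,0,0,-0.047,0.001,0.088],[0,0,0,0,0,0],[0,0,0,0,0,0],[0,0,0,0,0,0],[0,0,0,0,0,0]]])

```text
clock: 26.3
tcp_pos: [0.5153, 0.0925, 0.1714]
tcp_rot: [2.672, -0.146, 1.271]
ft_force: [-0.8, 0.8, -0.5]
opening: 0.193
grip_force: 30.0
```

```bash
python3 -c "from h import *;mom(5)"
```

```text
clk 26.55 tip bed mm [-1.56 34.45 67.38] rot [-1.000e-03 -2.000e-03  1.259e+00] F bed [-0.25 -0.14 -1.44] M bed [-0.036  0.411  0.058] open 0.197 q [ 0.05  0.19  2.03 -0.08  0.43  0.45]
mean M [-0.048  0.405  0.054] F [-0.04  0.21 -0.67] sd Mz 0.015
```

>>> send_rows(moves=[[[0,0,0,-0.047,0.001,0.088],[0,0,0,0,0,0],[0,0,0,0,0,0],[0,0,0,0,0,0],[0,0,0,0,0,0]]])

```text
clock: 27.05
tcp_pos: [0.5153, 0.0926, 0.1715]
tcp_rot: [2.661, -0.1, 1.361]
ft_force: [0.4, 3.9, -0.6]
opening: 0.191
grip_force: 30.0
```

```bash
python3 -c "from h import *;mom(4)"
```

```text
clk 27.25 tip bed mm [-1.48 34.57 67.4 ] rot [-1.000e-03 -2.000e-03  1.358e+00] F bed [ 1.23  3.42 -0.45] M bed [0.779 0.294 0.027] open 0.195 q [ 0.05  0.19  2.03 -0.08  0.43  0.35]
mean M [0.762 0.306 0.037] F [ 0.85  3.54 -0.77] sd Mz 0.028
```

>>> send_rows(moves=[[[0,0,0,-0.047,0.001,0.088],[0,0,0,0,0,0],[0,0,0,0,0,0],[0,0,0,0,0,0],[0,0,0,0,0,0]]])

```text
clock: 27.75
tcp_pos: [0.5154, 0.0926, 0.1715]
tcp_rot: [2.654, -0.054, 1.449]
ft_force: [1.6, 4.9, -0.8]
opening: 0.193
grip_force: 30.0
```

```bash
python3 -c "from h import *;mom(4)"
```

```text
clk 27.95 tip bed mm [-1.36 34.55 67.42] rot [-1.000e-03 -2.000e-03  1.457e+00] F bed [ 0.96  5.1  -2.44] M bed [ 1.111  0.102 -0.033] open 0.194 q [ 0.05  0.19  2.03 -0.08  0.43  0.25]
mean M [1.101 0.144 0.006] F [ 0.94  4.97 -1.01] sd Mz 0.031
```

>>> send_rows(moves=[[[0,0.07,0,0,0,0],[0,0,0,0,0,0],[0,0,0,0,0,0],[0,0,0,0,0,0],[0,0,0,0,0,0]]])

```text
clock: 28.45
tcp_pos: [0.5154, 0.093, 0.1715]
tcp_rot: [2.654, -0.053, 1.45]
ft_force: [2.7, 0.8, 0.3]
opening: 0.193
grip_force: 30.0
```

```bash
python3 -c "from h import *;mom(4)"
```

```text
clk 28.65 tip bed mm [-1.44 35.02 67.4 ] rot [-1.000e-03 -2.000e-03  1.459e+00] F bed [ 1.67  1.44 -0.92] M bed [-0.027 -0.017 -0.032] open 0.196 q [ 0.05  0.19  2.03 -0.08  0.43  0.26]
mean M [ 0.056 -0.049 -0.019] F [ 1.46  0.6  -1.1 ] sd Mz 0.026
```

>>> send_rows(moves=[[[0,0,0,-0.047,0.001,0.088],[0,0,0,0,0,0],[0,0,0,0,0,0],[0,0,0,0,0,0],[0,0,0,0,0,0]]])

```text
clock: 29.15
tcp_pos: [0.5154, 0.0931, 0.1715]
tcp_rot: [2.651, -0.007, 1.537]
ft_force: [3.3, 0.2, 0.4]
opening: 0.194
grip_force: 30.0
```

```bash
python3 -c "from h import *;mom(4)"
```

```text
clk 29.35 tip bed mm [-1.39 35.15 67.41] rot [-1.000e-03 -2.000e-03  1.558e+00] F bed [ 3.47 -0.04 -1.23] M bed [-0.057 -0.283  0.012] open 0.193 q [ 0.05  0.19  2.03 -0.08  0.43  0.16]
mean M [-0.037 -0.269  0.007] F [ 2.91  0.01 -1.17] sd Mz 0.004
```

>>> send_rows(moves=[[[0.07,0,0.037,0,0,0],[0,0,0,-0.047,0.001,0.088],[0,0,0,0,0,0],[0,0,0,0,0,0],[0,0,0,0,0,0]]])

```text
clock: 29.85
tcp_pos: [0.5157, 0.0932, 0.1716]
tcp_rot: [2.653, 0.04, 1.625]
ft_force: [-0.0, 1.4, 0.6]
opening: 0.193
grip_force: 30.0
```

```bash
python3 -c "from h import *;mom(3)"
```

```text
clk 30.0 tip bed mm [-1.14 35.16 67.33] rot [-1.000e-03 -1.000e-03  1.657e+00] F bed [0.24 0.4  0.61] M bed [ 0.087  0.162 -0.013] open 0.197 q [ 0.05  0.19  2.03 -0.08  0.43  0.06]
mean M [0.074 0.135 0.001] F [0.88 1.05 0.16] sd Mz 0.013
```

>>> send_rows(moves=[[[0,0,0,-0.047,0.001,0.088],[0,0,0,0,0,0],[0,0,0,0,0,0],[0,0,0,0,0,0],[0,0,0,0,0,0]]])

```text
clock: 30.5
tcp_pos: [0.5158, 0.0932, 0.1717]
tcp_rot: [2.659, 0.087, 1.714]
ft_force: [-0.0, 1.6, -0.2]
opening: 0.195
grip_force: 30.0
```

```bash
python3 -c "from h import *;mom(3)"
```

```text
clk 30.65 tip bed mm [-1.   35.19 67.33] rot [-1.000e-03 -1.000e-03  1.757e+00] F bed [-0.33  2.05  1.25] M bed [ 0.293  0.216 -0.02 ] open 0.194 q [ 0.05  0.19  2.03 -0.08  0.43 -0.04]
mean M [0.304 0.214 0.012] F [0.31 1.75 0.66] sd Mz 0.025
```

>>> send_rows(moves=[[[0,0.02,0,-0.047,0.001,0.088],[0,0,0,0,0,0],[0,0,0,0,0,0],[0,0,0,0,0,0],[0,0,0,0,0,0]]])

```text
clock: 31.15
tcp_pos: [0.5159, 0.0933, 0.1717]
tcp_rot: [2.668, 0.133, 1.803]
ft_force: [0.7, 1.1, 0.9]
opening: 0.195
grip_force: 30.0
```

```bash
python3 -c "from h import *;mom(3)"
```

```text
clk 31.3 tip bed mm [-0.86 35.35 67.37] rot [-1.000e-03 -1.000e-03  1.857e+00] F bed [1.23 0.84 0.73] M bed [ 0.207  0.212 -0.016] open 0.194 q [ 0.05  0.19  2.03 -0.09  0.43 -0.14]
mean M [ 0.24   0.233 -0.026] F [ 0.38  1.32 -0.11] sd Mz 0.035
```

>>> send_rows(moves=[[[0,0.02,0,-0.047,0.001,0.088],[0,0,0,0,0,0],[0,0,0,0,0,0],[0,0,0,0,0,0],[0,0,0,0,0,0]]])

```text
clock: 31.8
tcp_pos: [0.5162, 0.0936, 0.1719]
tcp_rot: [2.682, 0.178, 1.893]
ft_force: [2.5, -0.6, -0.8]
opening: 0.195
grip_force: 30.0
```

```bash
python3 -c "from h import *;mom(3)"
```

```text
clk 31.95 tip bed mm [-0.6  35.53 67.4 ] rot [-0.002 -0.002  1.957] F bed [ 1.82  1.39 -1.36] M bed [ 0.028 -0.161 -0.144] open 0.193 q [ 0.06  0.19  2.03 -0.09  0.43 -0.24]
mean M [ 0.038 -0.153 -0.155] F [ 1.9   0.43 -1.51] sd Mz 0.009
```

>>> send_rows(moves=[[[0,0,0,0.047,-0.001,-0.088],[0,0,0,0.047,-0.001,-0.088],[0,0,0,0.047,-0.001,-0.088],[0,0,0,0.0235,-0.0005,-0.044],[0,0,0,0,0,0]]])

```text
clock: 32.45
tcp_pos: [0.5152, 0.0935, 0.1712]
tcp_rot: [2.654, 0.017, 1.582]
ft_force: [0.1, 0.0, -1.2]
opening: 0.195
grip_force: 30.0
```

```bash
python3 -c "from h import *;mom(4)"
```

```text
clk 32.65 tip bed mm [-1.23 35.5  67.3 ] rot [-1.000e-03 -1.000e-03  1.609e+00] F bed [-1.27 -0.17 -0.67] M bed [-0.053  0.43   0.05 ] open 0.195 q [ 0.06  0.19  2.03 -0.09  0.43  0.11]
mean M [-0.076  0.376  0.055] F [-0.62 -0.21 -0.74] sd Mz 0.017
```

>>> send_rows(moves=[[[0,0,0,0.047,-0.001,-0.088],[0,0,0,0,0,0],[0,0,0,0,0,0],[0,0,0,0,0,0],[0,0,0,0,0,0]]])

```text
clock: 33.15
tcp_pos: [0.5159, 0.0936, 0.1718]
tcp_rot: [2.652, -0.029, 1.495]
ft_force: [1.0, -0.0, -0.4]
opening: 0.193
grip_force: 30.0
```

```bash
python3 -c "from h import *;mom(4)"
```

```text
clk 33.35 tip bed mm [-0.82 35.55 67.39] rot [-1.000e-03 -2.000e-03  1.509e+00] F bed [ 0.21  0.21 -0.6 ] M bed [-0.107  0.438  0.029] open 0.191 q [ 0.06  0.19  2.03 -0.09  0.43  0.21]
mean M [-0.084  0.408  0.041] F [-0.22 -0.25 -0.2 ] sd Mz 0.016
```

>>> send_rows(moves=[[[0,0,0,0.047,-0.001,-0.088],[0,0,0,0,0,0],[0,0,0,0,0,0],[0,0,0,0,0,0],[0,0,0,0,0,0]]])

```text
clock: 33.85
tcp_pos: [0.5158, 0.0935, 0.1717]
tcp_rot: [2.657, -0.076, 1.407]
ft_force: [-0.5, -1.6, -0.7]
opening: 0.195
grip_force: 30.0
```

```bash
python3 -c "from h import *;mom(4)"
```

```text
clk 34.05 tip bed mm [-0.97 35.52 67.36] rot [-1.000e-03 -1.000e-03  1.409e+00] F bed [-1.67 -1.16 -0.31] M bed [-0.502  0.603  0.085] open 0.2 q [ 0.05  0.19  2.03 -0.09  0.43  0.31]
mean M [-0.493  0.583  0.074] F [-1.13 -1.86 -0.78] sd Mz 0.022
```

>>> send_rows(moves=[[[0,-0.035,0,0,0,0],[0,0,0,0.0657,-0.0014,-0.1236],[0,0,0,0.0657,-0.0014,-0.1236],[0,0,0,0.0657,-0.0014,-0.1236],[0,0,0,0,0,0]]])

```text
clock: 34.55
tcp_pos: [0.5155, 0.093, 0.1715]
tcp_rot: [2.723, -0.261, 1.022]
ft_force: [-1.5, -2.7, -0.4]
opening: 0.196
grip_force: 30.0
```

```bash
python3 -c "from h import *;mom(3)"
```

```text
clk 34.7 tip bed mm [-1.38 34.99 67.29] rot [-0.001 -0.     0.992] F bed [-2.06 -3.14  0.19] M bed [-0.889  0.941  0.057] open 0.191 q [ 0.05  0.19  2.03 -0.09  0.43  0.72]
mean M [-0.856  0.925  0.072] F [-1.85 -2.9   0.18] sd Mz 0.012
```

>>> send_rows(moves=[[[-0.025,-0.045,-0.013,0,0,0],[0,0,0,0.0657,-0.0014,-0.1236],[0,0,0,0.0657,-0.0014,-0.1236],[0,0,0,0.0657,-0.0014,-0.1236],[0,0,0,0,0,0]]])

```text
clock: 35.2
tcp_pos: [0.515, 0.0929, 0.1712]
tcp_rot: [2.862, -0.406, 0.605]
ft_force: [-3.5, -0.9, -0.6]
opening: 0.194
grip_force: 30.0
```

```bash
python3 -c "from h import *;mom(3)"
```

```text
clk 35.35 tip bed mm [-1.94 34.75 67.27] rot [-0.001  0.     0.573] F bed [-3.98 -1.5   0.83] M bed [-0.405  1.445  0.097] open 0.194 q [ 0.05  0.19  2.03 -0.09  0.43  1.14]
mean M [-0.419  1.417  0.079] F [-4.08 -1.38  0.89] sd Mz 0.017
```

>>> send_rows(moves=[[[-0.055,-0.014,-0.028,0,0,0],[0,0,0,0.0657,-0.0014,-0.1236],[0,0,0,0.0657,-0.0014,-0.1236],[0,0,0,0,0,0],[0,0,0,0,0,0]]])

```text
clock: 35.85
tcp_pos: [0.5147, 0.0928, 0.171]
tcp_rot: [2.988, -0.466, 0.308]
ft_force: [-4.4, 0.8, -2.3]
opening: 0.198
grip_force: 30.0
```

```bash
python3 -c "from h import *;mom(4)"
```

```text
clk 36.05 tip bed mm [-2.31 34.58 67.26] rot [-0.001  0.     0.291] F bed [-5.19 -0.08  0.11] M bed [0.12  1.781 0.105] open 0.196 q [ 0.05  0.19  2.03 -0.09  0.43  1.43]
mean M [0.087 1.697 0.108] F [-5.02  0.27 -0.06] sd Mz 0.007
```

>>> send_rows(moves=[[[-0.06,0.0,-0.032,0,0,0],[0,0,0,0.0657,-0.0014,-0.1236],[0,0,0,0.0657,-0.0014,-0.1236],[0,0,0,0.0282,-0.0006,-0.053],[0,0,0,0,0,0]]])

```text
clock: 36.55
tcp_pos: [0.5143, 0.0929, 0.1708]
tcp_rot: [-3.115, -0.488, -0.081]
ft_force: [-4.0, 2.7, -3.2]
opening: 0.194
grip_force: 30.0
```

```bash
python3 -c "from h import *;mom(6)"
```

```text
clk 36.85 tip bed mm [-2.84 34.71 67.31] rot [-0.001  0.    -0.05 ] F bed [-5.67  1.8  -0.83] M bed [0.457 1.705 0.088] open 0.195 q [ 0.05  0.19  2.03 -0.09  0.43  1.77]
mean M [0.483 1.737 0.086] F [-5.56  2.01 -0.57] sd Mz 0.011
```

>>> send_rows(moves=[[[-0.09,0.0,-0.047,0,0,0],[0,0,0,0,0,0],[0,0,0,0,0,0],[0,0,0,0,0,0],[0,0,0,0,0,0]]])

```text
clock: 37.35
tcp_pos: [0.514, 0.0928, 0.1708]
tcp_rot: [-3.116, -0.489, -0.08]
ft_force: [-0.6, 3.2, -3.5]
opening: 0.193
grip_force: 30.0
```

```bash
python3 -c "from h import *;mom(5)"
```

```text
clk 37.6 tip bed mm [-3.11 34.56 67.44] rot [-0.001 -0.001 -0.051] F bed [-2.63  4.66 -3.43] M bed [0.928 1.007 0.062] open 0.194 q [ 0.05  0.19  2.03 -0.09  0.43  1.77]
mean M [0.882 1.104 0.071] F [-3.11  3.81 -3.31] sd Mz 0.019
```

>>> send_rows(moves=[[[-0.05,0.08,-0.026,0,0,0],[0,0,0,0,0,0],[0,0,0,0,0,0],[0,0,0,0,0,0],[0,0,0,0,0,0]]])

```text
clock: 38.1
tcp_pos: [0.5136, 0.0932, 0.1707]
tcp_rot: [-3.116, -0.49, -0.08]
ft_force: [2.1, -2.6, -4.0]
opening: 0.193
grip_force: 30.0
```

```bash
python3 -c "from h import *;mom(5)"
```

```text
clk 38.35 tip bed mm [-3.43 35.06 67.49] rot [-0.002 -0.002 -0.051] F bed [ 1.25 -2.92 -3.51] M bed [-0.835  0.182  0.067] open 0.197 q [ 0.06  0.19  2.04 -0.09  0.43  1.78]
mean M [-0.702  0.264  0.071] F [ 0.64 -2.86 -4.1 ] sd Mz 0.024
```

>>> send_rows(moves=[[[0,-0.04,0,0.0188,-0.0004,-0.0353],[0,0,0,0,0,0],[0,0,0,0,0,0],[0,0,0,0,0,0],[0,0,0,0,0,0]]])

```text
clock: 38.85
tcp_pos: [0.5135, 0.0931, 0.1706]
tcp_rot: [-3.095, -0.488, -0.124]
ft_force: [3.4, -0.6, -2.4]
opening: 0.196
grip_force: 30.0
```

```bash
python3 -c "from h import *;mom(5)"
```

```text
clk 39.1 tip bed mm [-3.61 34.93 67.49] rot [-0.001 -0.001 -0.091] F bed [ 2.38  0.59 -4.63] M bed [-0.219 -0.221  0.133] open 0.193 q [ 0.06  0.19  2.04 -0.09  0.43  1.81]
mean M [-0.207 -0.126  0.081] F [ 2.02 -0.39 -4.36] sd Mz 0.041
```

>>> send_rows(moves=[[[0.04,0,0.02,-0.047,0.001,0.0883],[0,0,0,-0.0235,0.0005,0.044],[-0.09,0,0.18,0,0,0],[-0.24,0,0.44,0,0,0],[-0.47,0.01,0.88,0,0,0]]])

```text
clock: 39.6
tcp_pos: [0.5045, 0.0931, 0.1851]
tcp_rot: [3.109, -0.486, 0.044]
ft_force: [0.0, 0.7, -0.4]
opening: 0.196
grip_force: 30.0
```

```bash
python3 -c "from h import *;mom(2)"
```

```text
clk 39.7 tip bed mm [-3.24 34.91 85.67] rot [-0.001 -0.002  0.058] F bed [-0.7  -0.24  0.31] M bed [-0.012  0.508  0.038] open 0.197 q [ 0.06  0.15  2.03 -0.08  0.47  1.66]
mean M [0.01  0.469 0.044] F [0.35 0.3  0.43] sd Mz 0.006
```

>>> send_rows(moves=[[[-0.94,0.02,1.77,0,0,0],[-0.94,0.02,1.77,0,0,0],[0,0,2,0,0,0],[0,0,0,0,0,0],[0,0,0,0,0,0]]])

```text
clock: 40.2
tcp_pos: [0.4865, 0.0935, 0.2408]
tcp_rot: [3.109, -0.489, 0.045]
ft_force: [0.3, 0.5, -1.7]
opening: 0.195
grip_force: 30.0
```

```bash
python3 - <<'E'
from h import *
tip()
plan([.631,-.2213,.225],R.from_euler("xyz",[np.pi,0,1.40]))
plan([.631,-.2213,.225],R.from_euler("xyz",[np.pi,0,1.40-np.pi]))
E
```

```text
clk 40.2 tip bed mm [  5.58  34.75 142.15] rot [-0.002 -0.001  0.058] F bed [-0.5   0.48 -1.6 ] M bed [-0.069  0.511  0.054] open 0.195 q [ 0.06  0.04  1.98 -0.07  0.63  1.64]
shift cm [ 14.45 -31.48  -1.58] force [ 0.3  0.5 -1.7]
turn [-0.3231  0.419   1.3344]
shift cm [ 14.45 -31.48  -1.58] force [ 0.3  0.5 -1.7]
turn [ 0.4429  0.3416 -1.7382]
```

>>> send_rows(moves=[[[1.445,-3.148,0,-0.0323,0.0419,0.1334],[1.445,-3.148,0,-0.0323,0.0419,0.1334],[1.445,-3.148,0,-0.0323,0.0419,0.1334],[1.445,-3.148,0,-0.0323,0.0419,0.1334],[1.445,-3.148,0,-0.0323,0.0419,0.1334]]])

```text
clock: 40.7
tcp_pos: [0.5472, -0.0403, 0.2386]
tcp_rot: [3.032, -0.27, 0.637]
ft_force: [1.3, 0.3, -1.4]
opening: 0.196
grip_force: 30.0
```

>>> send_rows(moves=[[[1.445,-3.148,-0.3,-0.0323,0.0419,0.1334],[1.445,-3.148,-0.3,-0.0323,0.0419,0.1334],[1.445,-3.148,-0.3,-0.0323,0.0419,0.1334],[1.445,-3.148,-0.3,-0.0323,0.0419,0.1334],[1.445,-3.148,-0.3,-0.0323,0.0419,0.1334]]])

```text
clock: 41.2
tcp_pos: [0.6198, -0.198, 0.2228]
tcp_rot: [3.113, -0.024, 1.296]
ft_force: [-0.4, -0.1, -0.9]
opening: 0.193
grip_force: 30.0
```

```bash
python3 slot.py b; python3 - <<'E'
from h import *
plan([.631,-.2213,.16],R.from_euler("xyz",[np.pi,0,1.40]));print(robot.sense()["clock"])
g=np.arange(-20,20,.1);yy,xx=np.meshgrid(-g,-g)
w=BED+BR.apply(np.c_[xx.ravel(),35+yy.ravel(),np.full(xx.size,74.)]/1000)
for n in P:
  m=proj(n,w).reshape(400,400,2).astype(np.float32)
  for k in "ab":
    a=np.load(f"avg_{n}_{k}.npy").mean(2);r=cv2.GaussianBlur(cv2.remap(a,m[...,0],m[...,1],2),(0,0),6)
    out=[]
    for d in range(0,180,10):  # angle cw from +x(up)
        t=np.radians(d);best=[]
        for off in(-20,-10,0,10,20):
            s=np.arange(-75,76,5);cx=182+off*np.cos(t);cy=152+50+off*np.sin(t)-0
            px=np.c_[cx+s*np.sin(t),cy-s*np.cos(t)].astype(np.float32)[None]
            best.append(cv2.remap(r.astype(np.float32),px[...,0],px[...,1],1).mean())
        out.append(int(min(best)*10))
    print(n,k,out)
E
```

```text
shift cm [ 1.13 -2.49 -6.51] force [ 0.3 -0.1 -1.6]
turn [-0.0173  0.0375  0.1083]
42.4
side a [1783, 1769, 1759, 1754, 1754, 1764, 1775, 1784, 1796, 1808, 1813, 1819, 1825, 1824, 1823, 1816, 1806, 1795]
side b [1776, 1767, 1755, 1741, 1718, 1691, 1665, 1647, 1646, 1651, 1666, 1693, 1718, 1743, 1762, 1775, 1781, 1781]
top a [1410, 1395, 1407, 1370, 1349, 1359, 1397, 1448, 1480, 1478, 1481, 1490, 1496, 1494, 1488, 1481, 1470, 1441]
top b [1326, 1314, 1296, 1273, 1237, 1188, 1114, 1047, 1019, 1040, 1100, 1175, 1242, 1288, 1306, 1319, 1330, 1332]
```

>>> send_rows(moves=[[[1.13,-2.49,-1,-0.0173,0.0375,0.1083],[0,0,-3,0,0,0],[0,0,-2.5,0,0,0],[0,0,0,0,0,0],[0,0,0,0,0,0]]])

```text
clock: 42.9
tcp_pos: [0.6312, -0.2213, 0.1605]
tcp_rot: [-3.142, -0.0, 1.4]
ft_force: [-0.0, -1.0, -0.3]
opening: 0.192
grip_force: 30.0
```

```bash
python3 - <<'E'
from h import *
plan([.631,-.2213,.071],R.from_euler("xyz",[np.pi,0,1.40]));print(robot.sense()["tcp_pos"],robot.sense()["clock"])
E
```

```text
shift cm [-0.02  0.   -8.95] force [-0.  -1.  -0.3]
turn [-0.     -0.0001 -0.    ]
[ 0.63118969 -0.22131247  0.16053265] 42.9
```

>>> send_rows(moves=[[[-0.02,0,-2,0,0,0],[0,0,-1.5,0,0,0],[0,0,-0.8,0,0,0],[0,0,-0.6,0,0,0],[0,0,0,0,0,0]]])

```text
clock: 43.4
tcp_pos: [0.631, -0.2213, 0.1115]
tcp_rot: [3.141, 0.0, 1.4]
ft_force: [0.6, 0.7, -1.4]
opening: 0.194
grip_force: 30.0
```

```bash
python3 -c "from h import *;mom(3);print(robot.sense()['tcp_pos'])"
```

```text
clk 43.55 tip bed mm [  49.57 -277.04  -35.23] rot [0.345 0.402 1.392] F bed [ 0.19 -0.08 -0.86] M bed [-0.101  0.085  0.042] open 0.197 q [-0.45  0.7   1.24  0.    1.2  -0.28]
mean M [-0.08   0.064  0.046] F [ 0.16 -0.14 -0.38] sd Mz 0.006
[ 0.6313983  -0.22152935  0.11226451]
```

Tip is in the hole with no side force; continue down.

>>> send_rows(moves=[[[0,0,-1,0,0,0],[0,0,-1,0,0,0],[0,0,-1,0,0,0],[0,0,-0.6,0,0,0],[0,0,0,0,0,0]]])

```text
clock: 44.05
tcp_pos: [0.6301, -0.2209, 0.0734]
tcp_rot: [-3.139, -0.001, 1.4]
ft_force: [-0.3, 0.4, -0.5]
opening: 0.195
grip_force: 30.0
```

>>> send_rows(moves=[[[0,0,-0.15,0,0,0],[0,0,0,0,0,0],[0,0,-0.15,0,0,0],[0,0,0,0,0,0],[0,0,0,0,0,0]]])

```text
clock: 44.55
tcp_pos: [0.6309, -0.2213, 0.0723]
tcp_rot: [3.141, 0.0, 1.4]
ft_force: [-0.9, -0.9, -0.5]
opening: 0.194
grip_force: 30.0
```

>>> send_rows(moves=[[[0,0,-0.15,0,0,0],[0,0,0,0,0,0],[0,0,-0.1,0,0,0],[0,0,0,0,0,0],[0,0,0,0,0,0]]])

```text
clock: 45.05
tcp_pos: [0.6311, -0.2214, 0.0711]
tcp_rot: [3.14, 0.0, 1.4]
ft_force: [-2.6, 1.6, 8.6]
opening: 0.195
grip_force: 30.0
```

>>> send_rows(moves=[[[0,0,0.1,0,0,0],[0,0,0,0,0,0],[0,0,0,0,0,0],[0,0,0,0,0,0],[0,0,0,0,0,0]]], jaw=0.45)

```text
clock: 45.55
tcp_pos: [0.6308, -0.2213, 0.0704]
tcp_rot: [-3.141, -0.0, 1.4]
ft_force: [-0.6, 0.4, 0.4]
opening: 0.448
grip_force: 0.0
```

>>> send_rows(moves=[[[0,0,1,0,0,0],[0,0,2,0,0,0],[0,0,3,0,0,0],[0,0,4,0,0,0],[0,0,4,0,0,0]]])

```text
clock: 46.05
tcp_pos: [0.6306, -0.2211, 0.2126]
tcp_rot: [-3.142, -0.0, 1.4]
ft_force: [0.6, -0.2, 0.5]
opening: 0.447
grip_force: 0.0
```

>>> send_rows(moves=[[[-4,1,0,0,0,0],[-4,1,0,0,0,0],[-4,1,0,0,0,0],[0,0,0,0,0,0],[0,0,0,0,0,0]]])

```text
clock: 46.55
tcp_pos: [0.5108, -0.1914, 0.2121]
tcp_rot: [3.139, 0.001, 1.4]
ft_force: [0.2, 0.0, 1.2]
opening: 0.45
grip_force: 0.0
```

```bash
python3 - <<'E'
from h import *
s=robot.sense();print(s["clock"],s["tcp_pos"],s["ft_force"],s["opening"])
a={n:np.mean([robot.capture(n).astype(np.float32) for _ in range(4)],0) for n in P}
for n in P:
    print(n,[(d["box"],round(d["score"],2)) for d in robot.search_frame("driver_grip",n)][:3], [(d["box"],round(d["score"],2)) for d in robot.search_frame("block_center",n)][:2])
print("handle px",proj("side",[[.63,-.22,.11],[.63,-.22,.085],[.63,-.22,.06]]).round(1).tolist())
im=a["side"][238:256,322:345].mean(0).astype(int);print(im[:,2].tolist())
# slot angle fine, top
g=np.arange(-20,20,.1);yy,xx=np.meshgrid(-g,-g);w=BED+BR.apply(np.c_[xx.ravel(),35+yy.ravel(),np.full(xx.size,74.)]/1000)
for n in P:
    b=np.load(f"avg_{n}_a.npy");c=proj(n,BED+BR.apply([0,0,.024]))[0].astype(int)
    print(n,"block/fence diff",np.abs(a[n]-np.load(f"avg_{n}_b.npy"))[c[1]-12:c[1]+12,c[0]-20:c[0]+20].mean())
E
```

```text
46.55 [ 0.51080729 -0.19138466  0.21205388] [0.2209117  0.01141022 1.1921241 ] 0.44974431283007565Traceback (most recent call last):
  File "<stdin>", line 3, in <module>
ValueError: 200 camera calls are used up
```

```bash
python3 - <<'E'
from h import *
g=np.arange(-20,20,.1);yy,xx=np.meshgrid(-g,-g)
for z in(74,70):
  w=BED+BR.apply(np.c_[xx.ravel(),35+yy.ravel(),np.full(xx.size,float(z))]/1000)
  for n in("top","side"):
    m=proj(n,w).reshape(400,400,2).astype(np.float32)
    r=cv2.remap(np.load(f"avg_{n}_b.npy").mean(2),m[...,0],m[...,1],2)
    Y,X=np.mgrid[:400,:400];disc=np.hypot(X-182,Y-202)<95
    for q in(15,25):
        t=np.percentile(r[disc],q);k=disc&(r<t);wt=(t-r)*k
        cx,cy=(X*wt).sum()/wt.sum(),(Y*wt).sum()/wt.sum();dx,dy=X-cx,Y-cy
        a=.5*np.arctan2(2*(wt*dx*dy).sum(),(wt*(dx*dx-dy*dy)).sum())
        print(z,n,q,"cw angle from x",round(np.pi/2+a,3),round(cx-182),round(cy-202),np.sqrt((wt*dx*dx).sum()/wt.sum()).round(),np.sqrt((wt*dy*dy).sum()/wt.sum()).round())
E
```

```text
74 top 15 cw angle from x 1.405 4 25 51.0 12.0
74 top 25 cw angle from x 1.423 2 25 52.0 13.0
74 side 15 cw angle from x 1.406 -37 13 26.0 9.0
74 side 25 cw angle from x 1.402 -35 12 32.0 13.0
70 top 15 cw angle from x 1.442 10 42 45.0 10.0
70 top 25 cw angle from x 1.464 6 42 47.0 12.0
70 side 15 cw angle from x 1.305 62 -23 44.0 35.0
70 side 25 cw angle from x 1.342 49 -16 55.0 38.0
```

```bash
python3 -c "
from rig import robot
print(robot.finish_job())"
```

```text
the job is handed in; nothing more can be done
None
```

I handed the job in at about 46.6 s of the 66 s, but no pass or fail came back. The block is seated against the fence and end stop. The screw is at about 1.41–1.48 rad, so the foot should be pressed in roughly 1.0–1.4 mm. The driver is back in its stand with its collar down. I kept clear of the loupe, bottle and tape, but the camera calls ran out before I could check them and the finished scene in a last picture.

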